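# Stack spacer, washer and bushing on a lugged drive spindle

### The arm

A 6-joint arm with a two-finger parallel gripper is mounted at the origin on a cart in front of the work surface, level with it; the furniture and walls round the work are solid. World frame = base frame: x ahead of the robot, y to its left, z up, the work surface at z = 0. Lengths are in m, angles in rad, forces in N, time in s.
With the tool pointing down it reaches from about 0.35 to 0.775 m from the base axis. Payload 5.5 kg.
Tool frame: the origin (TCP) lies between the finger pads; the fingertips stand 19 mm ahead of it and the grasp point (between the pads) is the TCP; z points along the fingers, y is the direction in which the jaws open and shut (so a half turn about z gives the same grasp; the last joint's range is limited). The gripper opens to 85 mm and grips with 20 to 120 N. Pads are 22 mm wide; open, the fingers measure 114 mm over their backs; the gripper's body (76 mm by 85 mm) begins 54 mm behind the grasp point. The pads swing forward as they close: fully open they stand 13 mm farther back than shut.
Start: joints at [1.16, 0.313, 0.046, 1.304, 0, 1.431], TCP at [0.154, 0.554, 0.25] pointing down, gripper open.
Joint ranges: [-2.76, 2.76], [-0.86, 1.69], [-1.03, 1.26], [-2.2, 2.34], [-1.47, 1.5], [-3.14, 3.14]. Speed limits (rad/s): [2.57, 2.57, 3.14, 3.14, 3.14, 3.14].

### API

Orientations are given as a rotation vector (axis times angle).
In Python, from plant import bot, optics gives the robot as it stands.
- The arm moves only by the tool play_rows, never from a script. Its argument "moves" is a list of rows, each a list of 7 numbers: the gripper command: -1 is shut, 1 is fully open, values between are in proportion, then the shift along the world's x, y, z in mm, then the turn, a rotation vector about the world's x, y, z in degrees. A call has 1 to 5 rows; each row shifts and turns the commanded pose from where the row before left it; what a row does not reach is not made up. A row lasts 1/10 s, in which the tool goes at most 50 mm and 8.59 degrees, less where a joint would pass 70% of its speed; a pose out of reach is approached as far as the arm can. A call is refused whole if a number of a shift passes 50 or a number of a turn 8.59, either way. A call with a gripper value outside its range is refused whole. The fingers move at their own pace and stop on an object; the grip force is fixed at half the most. Time passes only in rows, so rows that do not move let the fingers close. It gives the time, the measured TCP pose, the force and the opening at its end, in the units of the state.
- bot.get_obs(): the state, without advancing time (a new reading comes with each control period).
- optics.capture(name): name is "scene" or "top" or "wrist"; returns the picture (480x640x3 uint8, red, green, blue); there is no depth.
- optics.camera_model(name): a dict with "fx", "fy", "cx", "cy" (pixels), "rvec" (rotation vector, rad) and "tvec" (3), from world to camera coordinates, as OpenCV has them. Camera axes: x right, y down, z forward; pixel columns grow to the right and rows downward; lengths in m; the calibration is good to about 2 mm. A picture is of the moment at which its call begins: read the wrist's pose just before it. camera_model takes no time and is no camera call; for the wrist camera it gives the pose at the moment of the call.
- bot.hand_in(): hands the job in, once; it reports no verdict.
Trained networks look in the newest picture that a camera, given by its name, has taken for a name from the list of things; names that differ only in an ending like _2 or _b are one class to them, and where a whole thing is asked for, a point or a joint stands for the part that bears it (a point fixed in the world has none). Each returns a list of dicts, best first, with "confidence" (0 to 1); they miss things now and then, are a little off and sometimes report something else, mostly with a low value. They report only what shows in the picture. A call takes as long as a camera call. They do not tell look-alikes from the thing itself.
- optics.spot_in(camera, name): "centre" ([x, y, z] in m, in the coordinates of the camera as it stood for that picture, good to about 4 mm: the middle of the surface that is visible of it).
- optics.masks_of(camera, name): "pixels" (480x640 bool, what is visible of it).
- optics.mark_of(camera, name): "centre" ([x, y, z] in m, in the coordinates of the camera as it stood for that picture, good to about 4 mm: a listed point, or the origin of a listed thing).
The state is a dict: "time_s": time; "qpos": joint angles; "qd": joint speeds; "joint_efforts": joint torques, N m; "ee_pos": TCP position; "tool_rot": TCP orientation; "contact_force": force on the tool from outside, world axes, zero at the start; "moment": the same for the moment, N m; "grip_width": finger opening in m.
Only numpy, scipy, OpenCV 4.12 (cv2) and the standard library are available. Lean on these libraries where they do the work, as an engineer would, in place of code of your own. Each camera call takes 0.05 s, during which the arm holds its last target.

### The job

Assemble the stack on the drive unit's upright spindle: first the notched spacer, notches down and turned until its three notches drop over the three lugs at the foot of the spindle so that it sits fully home in the recess, then the flat washer lying flat on the spacer, then the flanged bushing, flange down, resting on the washer. Let go of everything, and leave the hexagon nut, the tube tee and the hex key where they lie.

Things in the scene. Friction and masses are not known exactly. Their poses are not given: they have to be found in the camera images.
- drive_unit: The grey drive unit block, 105 (x) x 85 (y) x 26 (z) mm, screwed to the bench; origin at the centre of its underside, z up. In its top is a round recess, 36 mm in diameter and 6 mm deep, with the upright spindle in the middle.
- seat (a point): Centre of the recess floor, on the spindle axis (z up), 6 mm below the block's top and 20 mm above the bench. Round the spindle's foot three lugs, 120 degrees apart, stand 5 mm high on this floor, each 4.5 mm wide, reaching 12 mm out from the axis. They differ in angle every time, not tied to the block and NOT REPORTED: find it by touch, turning the spacer on the lugs until it drops 5 mm.
- spindle_top (a point): Top of the steel spindle, on its axis, 62 mm above the seat. The spindle is 12 mm in diameter, its top 6 mm tapering to 7 mm. It is held stiffly (2 N m to turn it with its lugs). Stack heights above the seat: spacer 0 to 32 mm, washer 32 to 38, bushing 38 to 58.
- spacer_mid (a point): Centre, half-way up, of the notched spacer: steel tube, outer diameter 30 mm, bore 14.5, 32 mm high, standing on its notched end at the start (z up). Three notches in its lower rim 120 degrees apart, each 8 mm wide and 6.5 deep, the first at +x; they pass the lugs within about 8 degrees either way. Home, this point is 16 mm above the seat; standing on the lugs, 21 mm.
- washer_mid (a point): Centre of the thick flat steel washer: outer diameter 36 mm, bore 14.2 mm, 6 mm thick, lying flat on the bench at the start (z axis up, this point 3 mm above its underside). In place on the spacer this point is 35 mm above the seat. 0.035 kg.
- bushing_mid (a point): Centre, half-way up, of the flanged steel bushing standing flange down on the bench: flange 34 mm diameter and 4 mm thick at the bottom, neck above it 24 mm diameter and 16 mm long, 20 mm high in all, bore 14.2 mm (z axis up, this point 10 mm above the underside of the flange). In place on the washer this point is 48 mm above the seat. 0.07 kg.
- spacer: The notched spacer as a whole, 0.1 kg; origin at the centre of its underside, z up. Its lowest 6 mm go down into the recess, so grip it by its upper part. Where it is gripped the spindle top rises between the fingers: when home it stands 30 mm above the spacer's top.
- washer: The flat washer as a whole; origin at the centre of its underside.
- bushing: The flanged bushing as a whole; origin at the centre of the flange's underside, z up.
- plain_nut_at (a point): Bystander: a plain hexagon nut about 22 x 25 x 16 mm; point on its axis 5 mm above the bench.
- tee_at (a point): Bystander: a metal tube tee fitting 44 x 62 x 23 mm; point near its middle 5 mm above the bench.
- key_at (a point): Bystander: a black hex key 35 x 93 x 7 mm lying flat; point near its middle.
Not all that is in view belongs to the job. Leave any yellow look-alike of the bushing alone.

How it is judged:
On the way, in this order (a step that is already met when the one before it is completed fails the run):
1. the notched spacer sits fully home over the lugs, upright on the spindle (z of spacer_mid in the frame of seat between 0.014 and 0.018 m and horizontal distance between spacer_mid and seat below 0.004 m and angle between spacer_mid's own z axis and vertical below 0.12 rad), for 0.2 s.
2. the washer lies flat on the spacer, round the spindle (z of washer_mid in the frame of seat between 0.033 and 0.037 m and horizontal distance between washer_mid and seat below 0.004 m and angle between the z axis of washer_mid and the z axis of seat, either way round below 0.12 rad), for 0.2 s.
At the end, for the whole second after the job is handed in: The spacer is home over the lugs (its centre 16 mm above the seat), the washer flat on it (35 mm) and the bushing, flange down, on the washer (48 mm): heights within 2 mm, each within 4 mm of the spindle axis and within 0.12 rad of upright, all at rest (all of step 1 and all of step 2 and z of bushing_mid in the frame of seat between 0.046 and 0.05 m and horizontal distance between bushing_mid and seat below 0.004 m and angle between bushing_mid's own z axis and vertical below 0.12 rad and linear speed of each of spacer, washer, bushing below 0.02 m/s); the robot touches nothing.
It fails at once if the hexagon nut is moved more than 20 mm (distance of plain_nut_at from where it was at the start of the episode above 0.02 m).
It fails at once if the tube tee is moved more than 20 mm (distance of tee_at from where it was at the start of the episode above 0.02 m).
It fails at once if the hex key is moved more than 20 mm (distance of key_at from where it was at the start of the episode above 0.02 m).
It also fails if it takes over 72 s, if anything falls off the work surface, if the arm or the gripper's body presses on something with over 40 N, if the wrist force passes 120 N, or if a joint passes its speed limit or range.

## Working session

There is one attempt and no reset: what is moved stays moved. The work goes in short steps, Python scripts to look and compute and a tool call to move; the robot and the scene stay as the last step left them, time stands still between calls to the robot, and variables do not carry over. Pictures are saved under pics/ and viewed, and the job is handed in when it is done.

Besides the shell and the picture viewer there is one more tool, called after ">>>" as name(argument=value, ...), one argument or row to a line, values as JSON. play_rows: Moves the arm, as the interface text tells. Its arguments: {"type":"object","properties":{"moves":{"type":"array","items":{"type":"array","items":{"type":"number"}}}},"required":["moves"]}

```bash
mkdir -p pics; ls; cat > h.py <<'E'
import numpy as np, cv2
from plant import bot, optics
def cam(n):
    m=optics.camera_model(n); R=cv2.Rodrigues(np.array(m['rvec'],float))[0]; t=np.array(m['tvec'],float)
    K=np.array([[m['fx'],0,m['cx']],[0,m['fy'],m['cy']],[0,0,1]]); return K,R,t
def c2w(n,p):
    K,R,t=cam(n); return R.T@(np.array(p)-t)
def w2p(n,p):
    K,R,t=cam(n); q=K@(R@np.array(p,float)+t); return q[:2]/q[2]
def ray(n,uv,z):
    K,R,t=cam(n); d=R.T@np.linalg.inv(K)@np.array([uv[0],uv[1],1.]); c=-R.T@t; return c+d*(z-c[2])/d[2]
def save(n,f):
    im=optics.capture(n); cv2.imwrite('pics/'+f+'.png',im[:,:,::-1]); return im
E
python3 - <<'E'
from h import *
o=bot.get_obs(); print({k:np.round(v,3) for k,v in o.items()})
for n in ['scene','top','wrist']:
    save(n,n+'0')
    K,R,t=cam(n); print(n,np.round(-R.T@t,3),K[0,0])
for n in ['top','scene']:
    for k in ['spacer_mid','washer_mid','bushing_mid','seat','spindle_top','plain_nut_at','tee_at','key_at']:
        for r in optics.mark_of(n,k)[:3]:
            w=c2w(n,r['centre']); print(n,k,round(r['confidence'],2),np.round(w,4),np.round(w2p(n,w)))
E
```

```text
pics
{'time_s': np.float64(0.0), 'qpos': array([1.16 , 0.314, 0.045, 1.304, 0.   , 1.431]), 'qd': array([ 0.001,  0.   , -0.001,  0.001, -0.002,  0.001]), 'joint_efforts': array([-0.0000e+00, -4.8062e+01,  2.9854e+01,  1.9000e-02, -0.0000e+00,
        0.0000e+00]), 'ee_pos': array([0.154, 0.554, 0.249]), 'tool_rot': array([-4.240e-01, -3.112e+00,  3.000e-03]), 'contact_force': array([-0.168, -0.344,  0.143]), 'moment': array([0.017, 0.023, 0.025]), 'grip_width': np.float64(0.085)}
scene [-0.032 -0.766  0.53 ] 544.5403391630604
top [ 0.471 -0.067  1.162] 574.2695204761826
wrist [0.081 0.574 0.374] 375.4268260457599
top spacer_mid 0.48 [ 0.4474 -0.2215  0.0175] [412. 307.]
top washer_mid 0.5 [ 4.408e-01 -3.310e-02 -1.000e-04] [317. 312.]
top bushing_mid 0.65 [0.383  0.0585 0.0078] [271. 342.]
top bushing_mid 0.65 [0.4842 0.0421 0.0111] [279. 291.]
top bushing_mid 0.56 [0.4496 0.1169 0.0077] [242. 309.]
top seat 0.81 [ 0.6073 -0.0253  0.0226] [311. 228.]
top spindle_top 0.84 [ 0.6072 -0.0241  0.0767] [309. 225.]
top plain_nut_at 0.59 [ 0.3836 -0.3293  0.0031] [467. 338.]
top plain_nut_a
[... 255 characters left out ...]
314.]
scene washer_mid 0.66 [ 4.378e-01 -3.200e-02  4.000e-04] [266. 277.]
scene bushing_mid 0.77 [0.4836 0.0413 0.0104] [265. 250.]
scene bushing_mid 0.6 [0.386  0.0607 0.0098] [216. 261.]
scene bushing_mid 0.48 [0.4463 0.1192 0.0127] [228. 240.]
scene seat 0.66 [ 0.6106 -0.0205  0.0192] [334. 240.]
scene seat 0.59 [0.7121 0.1961 0.0062] [309. 200.]
scene spindle_top 0.57 [ 0.6065 -0.0188  0.0825] [333. 212.]
scene spindle_top 0.2 [ 0.6085 -0.0205  0.0196] [333. 240.]
scene plain_nut_at 0.74 [ 0.3812 -0.3289  0.0023] [349. 375.]
scene tee_at 0.75 [0.7105 0.1963 0.0068] [308. 200.]
scene key_at 0.75 [ 0.4428 -0.2179  0.0177] [332. 315.]
scene key_at 0.45 [ 0.5997 -0.1827  0.0043] [386. 282.]
```

View pics/scene0.png

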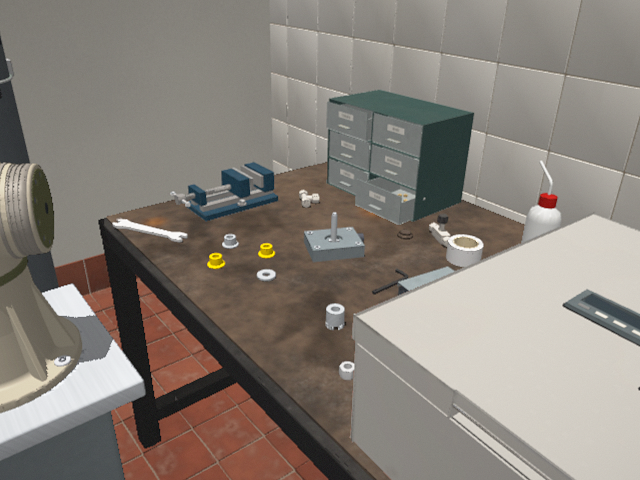

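View pics/top0.png

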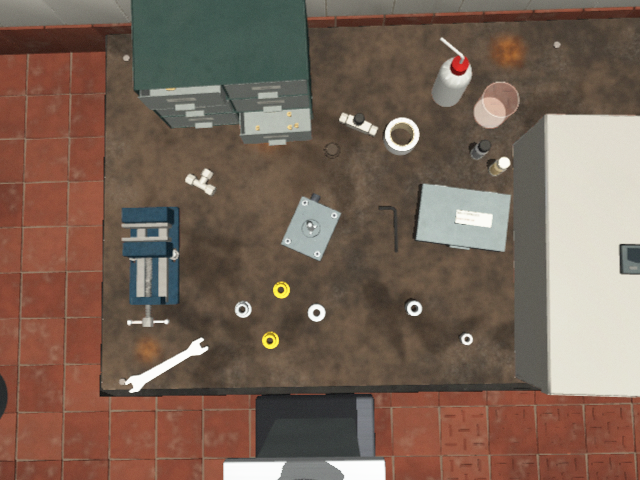

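```bash
python3 - <<'E'
import cv2
im=cv2.imread('pics/top0.png')
cv2.imwrite('pics/topz.png',cv2.resize(im[190:370,200:440],(800,600),interpolation=cv2.INTER_CUBIC))
E
```

```text
(no output)
```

View pics/topz.png

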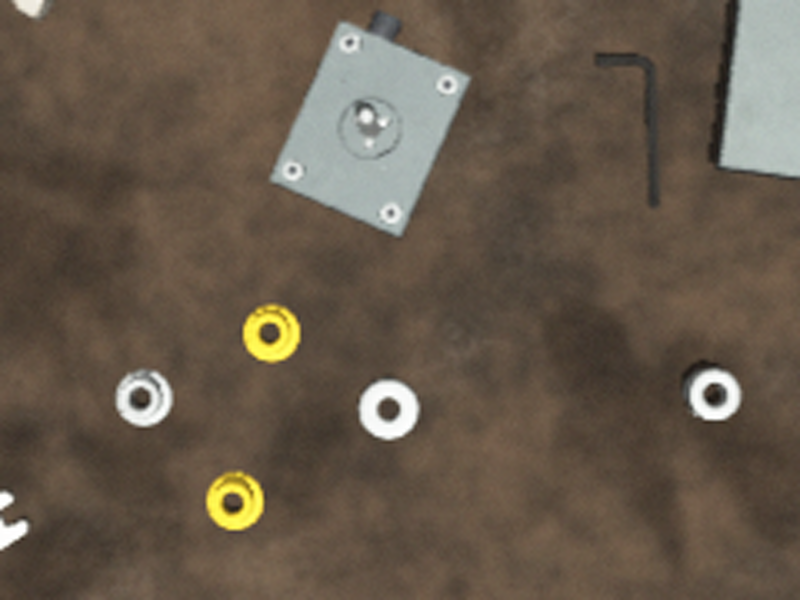

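```bash
cat >> h.py <<'E'
from scipy.spatial.transform import Rotation as Rn
def st():
    o=bot.get_obs(); T=Rn.from_rotvec(o['tool_rot']).as_matrix()
    print('t',round(float(o['time_s']),2),'p',np.round(np.array(o['ee_pos'])*1000,1),'rot',np.round(o['tool_rot'],3),'yawX',round(float(np.degrees(np.arctan2(T[1,0],T[0,0]))),1),'q',np.round(o['qpos'],2),'F',np.round(o['contact_force'],1),'w',round(float(o['grip_width'])*1000,1))
    return o,T
E
python3 - <<'E'
from h import *
o,T=st(); print(T.round(3))
K,R,t=cam('wrist'); c=-R.T@t
print('cam in tool', (T.T@(c-o['ee_pos'])).round(3)); print('cam axes in tool (cols)', (T.T@R.T).round(3)); print(K)
E
```

```text
t 0.95 p [153.9 554.1 250.3] rot [0.424 3.113 0.   ] yawX 164.5 q [1.16 0.31 0.05 1.3  0.   1.43] F [-0.1  0.1 -0. ] w 85.5
[[-0.964  0.268  0.   ]
 [ 0.268  0.964  0.   ]
 [-0.     0.    -1.   ]]
cam in tool [ 0.075  0.    -0.124]
cam axes in tool (cols) [[ 0.001 -0.954 -0.301]
 [ 1.     0.001  0.001]
 [-0.    -0.301  0.954]]
[[375.42682605   0.         324.8384052 ]
 [  0.         375.42682605 238.6922119 ]
 [  0.           0.           1.        ]]
```

View pics/wrist0.png

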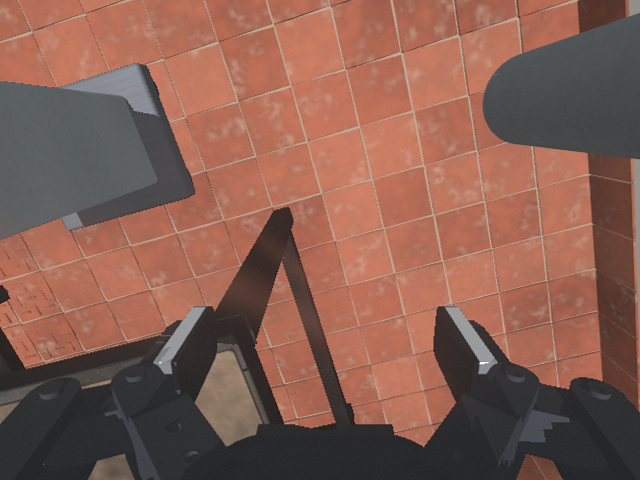

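>>> play_rows(
  moves=[
    [1,28,-41,0,0,0,1.1],
    [1,28,-41,0,0,0,1.1],
    [1,28,-41,0,0,0,1.1],
    [1,28,-41,0,0,0,1.1],
    [1,28,-41,0,0,0,1.1],
  ],
)

```text
time_s: 1.45
ee_pos: [0.2945, 0.3475, 0.2505]
tool_rot: [0.272, 3.129, 0.001]
contact_force: [0.7, 0.6, -0.4]
grip_width: 0.0851
```

>>> play_rows(
  moves=[
    [1,28,-41,0,0,0,1.1],
    [1,28,-41,0,0,0,1.1],
    [1,28,-41,0,0,0,1.1],
    [1,28,-41,0,0,0,1.1],
    [1,28,-41,0,0,0,1.1],
  ],
)

```text
time_s: 1.95
ee_pos: [0.4347, 0.1422, 0.2507]
tool_rot: [0.123, 3.138, 0.001]
contact_force: [1.4, 0.8, -0.1]
grip_width: 0.0854
```

>>> play_rows(
  moves=[
    [1,28,-41,0,0,0,1.1],
    [1,28,-41,0,0,0,1.1],
    [1,28,-41,0,0,0,1.1],
    [1,28,-41,0,0,0,1.2],
    [1,0,0,0,0,0,0],
  ],
)

```text
time_s: 2.45
ee_pos: [0.549, -0.0249, 0.2495]
tool_rot: [0.009, 3.14, -0.002]
contact_force: [0.6, 1.0, -0.4]
grip_width: 0.0858
```

```bash
python3 - <<'E'
from h import *
st(); im=save('wrist','w1')
for k in ['seat','spindle_top','drive_unit']:
    for r in optics.mark_of('wrist',k)[:2]:
        w=c2w('wrist',r['centre']); print(k,round(r['confidence'],2),np.round(w,4),np.round(w2p('wrist',w)))
E
```

```text
t 2.45 p [549.  -24.9 249.5] rot [ 9.00e-03  3.14e+00 -2.00e-03] yawX 179.7 q [-0.19  0.26 -0.03  1.28 -0.   -0.18] F [ 0.6  1.  -0.4] w 85.8
seat 0.56 [ 0.6067 -0.0178  0.0207] [328. 262.]
spindle_top 0.83 [ 0.6052 -0.0167  0.0828] [328. 287.]
drive_unit 0.56 [ 0.6047 -0.0189  0.0037] [325. 255.]
```

View pics/w1.png

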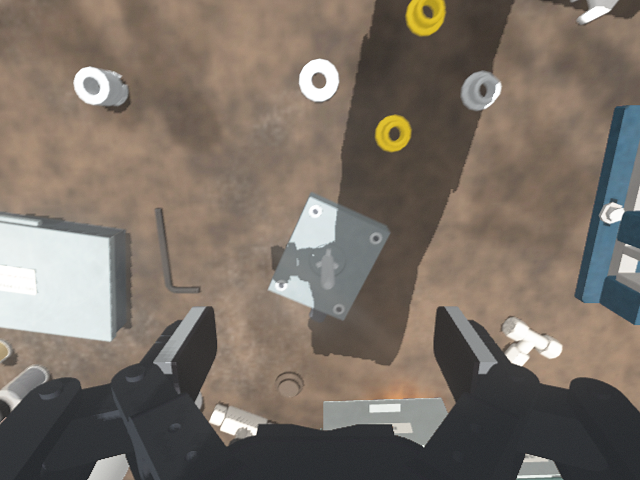

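```bash
python3 - <<'E'
import cv2
im=cv2.imread('pics/w1.png')
c=cv2.resize(im[225:305,275:380],(788,600),interpolation=cv2.INTER_CUBIC)
c=cv2.convertScaleAbs(c,alpha=1.8,beta=-60)
cv2.imwrite('pics/w1z.png',c)
im=cv2.imread('pics/scene0.png')
cv2.imwrite('pics/s0z.png',cv2.resize(im[200:340,210:400],(800,590),interpolation=cv2.INTER_CUBIC))
E
```

```text
(no output)
```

View pics/w1z.png

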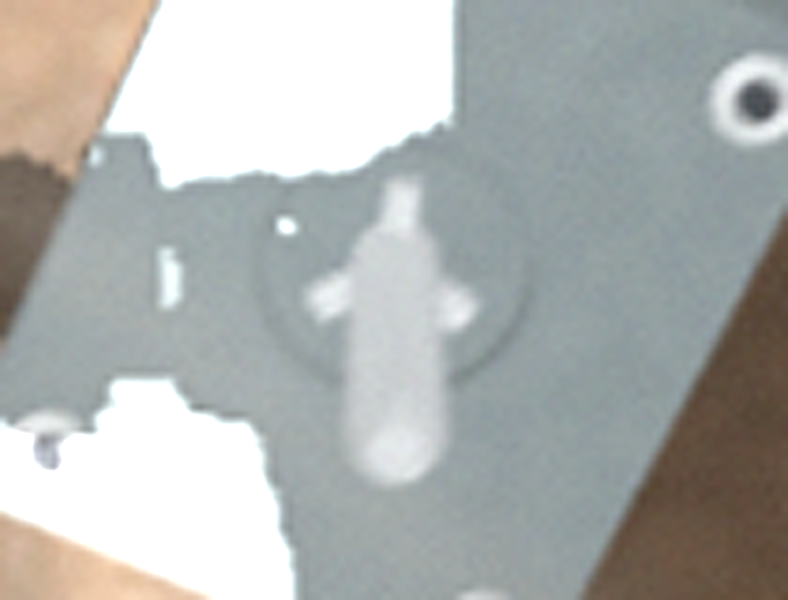

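View pics/s0z.png

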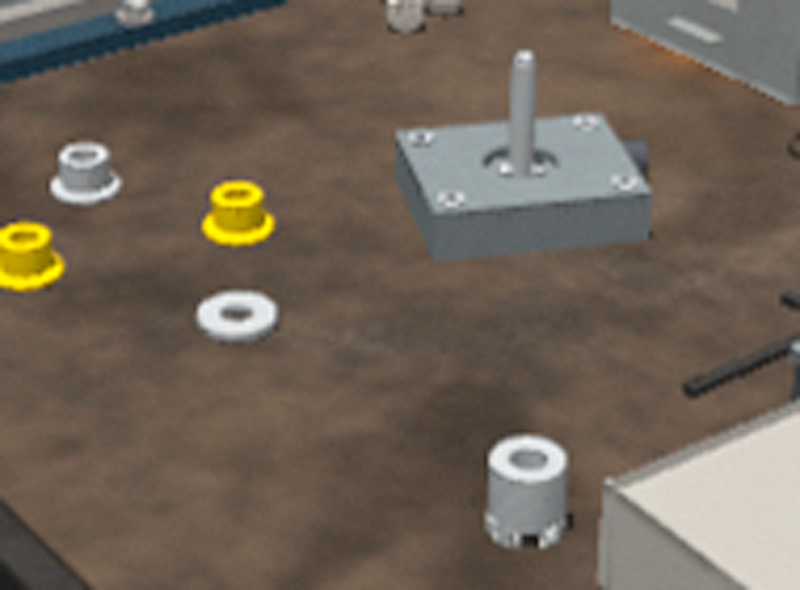

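>>> play_rows(
  moves=[
    [1,-30,-28,-18,0,0,0],
    [1,-30,-28,-18,0,0,0],
    [1,-30,-28,-18,0,0,0],
    [1,-30,-28,-18,0,0,0],
    [1,-30,-28,-18,0,0,0],
  ],
)

```text
time_s: 3.15
ee_pos: [0.3944, -0.159, 0.1602]
tool_rot: [-0.005, 3.141, -0.001]
contact_force: [0.7, -1.3, 0.6]
grip_width: 0.0857
```

>>> play_rows(
  moves=[
    [1,-30,-28,-20,0,0,0],
    [1,-30,-25,-20,0,0,0],
    [1,0,0,0,0,0,0],
    [1,0,0,0,0,0,0],
  ],
)

```text
time_s: 3.55
ee_pos: [0.3352, -0.212, 0.1204]
tool_rot: [0.002, 3.141, 0.001]
contact_force: [1.1, 1.7, 0.1]
grip_width: 0.0856
```

```bash
python3 - <<'E'
from h import *
st(); im=save('wrist','w2')
for k in ['spacer_mid','spacer']:
    for r in optics.mark_of('wrist',k)[:2]:
        w=c2w('wrist',r['centre']); uv=w2p('wrist',w); print(k,round(r['confidence'],2),np.round(w,4),np.round(uv))
u,v=int(uv[0]),int(uv[1])
cv2.imwrite('pics/w2z.png',cv2.resize(im[v-50:v+40,u-60:u+60,::-1],(800,600),interpolation=cv2.INTER_CUBIC)); print(u-60,v-50)
E
```

```text
t 3.55 p [ 335.2 -212.   120.4] rot [2.000e-03 3.141e+00 1.000e-03] yawX 179.9 q [-0.77  0.06 -0.6   0.91  0.   -0.77] F [1.1 1.7 0.1] w 85.6
spacer_mid 0.77 [ 0.4521 -0.2209  0.0152] [313. 391.]
spacer 0.56 [ 4.476e-01 -2.268e-01  1.000e-04] [306. 372.]
245 321
```

View pics/w2z.png

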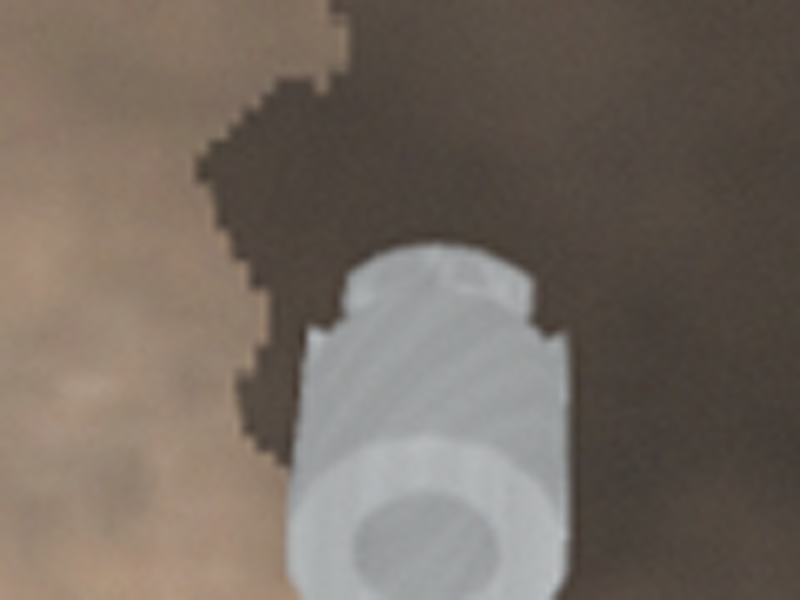

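```bash
python3 - <<'E'
from h import *
z=lambda u,v:(245+u/6.667,321+v/6.667)
# spacer top ring centre & corners
for n,p,h in [('topL',(287,535),.032),('topR',(570,535),.032),('topfront',(428,437),.032),('boreC',(427,550),.032),('landL',(345,280),.0),('landR',(533,278),0),('landmid',(437,243),0)]:
    print(n,ray('wrist',z(*p),h).round(4))
E
cat > lug.py <<'E'
from h import *
# camera pose at w1: tcp (549,-24.9,249.5), yaw 179.7
o=bot.get_obs(); T=Rn.from_rotvec(o['tool_rot']).as_matrix(); K,R,t=cam('wrist'); c=-R.T@t
ct=T.T@(c-o['ee_pos']); A=T.T@R.T
T1=Rn.from_rotvec([.009,3.14,-.002]).as_matrix(); p1=np.array([.549,-.0249,.2495]); c1=p1+T1@ct; R1=(T1@A)
def r1(u,v,z):
    d=R1@np.linalg.inv(K)@np.array([275+u/7.505,225+v/7.5,1]); return c1+d*(z-c1[2])/d[2]
pts=[r1(403,180,.025),r1(312,305,.025),r1(475,318,.025)]
C=np.mean(pts,0)
for p in pts: d=p-C; print(p.round(4), np.hypot(*d[:2]).round(4),np.degrees(np.arctan2(d[1],d[0])).round(1))
print(C, 'spindle top',r1(393,450,.082))
# recess circle
for u,v in [(262,262),(528,262),(395,150)]: print(r1(u,v,.026).round(4))
E
python3 lug.py
```

```text
topL [ 0.4474 -0.2374  0.032 ]
topR [ 0.4473 -0.208   0.032 ]
topfront [ 0.4352 -0.2227  0.032 ]
boreC [ 0.4493 -0.2229  0.032 ]
landL [ 0.4396 -0.2335  0.    ]
landR [ 0.4393 -0.2119  0.    ]
landmid [ 0.4346 -0.2229  0.    ]
[ 0.5949 -0.0215  0.025 ] 0.0124 176.0
[ 0.6125 -0.0336  0.025 ] 0.0124 -65.2
[ 0.6144 -0.0119  0.025 ] 0.0126 55.5
[ 0.60726618 -0.02234096  0.025     ] spindle top [ 0.60741688 -0.02314309  0.082     ]
[ 0.6059 -0.0401  0.026 ]
[ 0.6061 -0.005   0.026 ]
[ 0.5904 -0.0225  0.026 ]
```

>>> play_rows(
  moves=[
    [1,38,-3.5,0,0,0,0],
    [1,38,-3.5,0,0,0,0],
    [1,38,-3.5,-20,0,0,0],
    [1,0,0,-30,0,0,0],
    [1,0,0,-20,0,0,0],
  ],
)

```text
time_s: 4.2
ee_pos: [0.4522, -0.222, 0.0493]
tool_rot: [-0.007, 3.141, -0.0]
contact_force: [-0.5, 0.5, 0.0]
grip_width: 0.0854
```

>>> play_rows(
  moves=[
    [1,0,0,-12,0,0,0],
    [1,0,0,-10,0,0,0],
    [1,0,0,0,0,0,0],
  ],
)

```text
time_s: 4.5
ee_pos: [0.4497, -0.2226, 0.0277]
tool_rot: [0.001, -3.141, -0.001]
contact_force: [-0.3, -0.5, -0.1]
grip_width: 0.0852
```

```bash
python3 - <<'E'
from h import *
st(); im=save('wrist','w3')
E
```

```text
t 4.5 p [ 449.7 -222.6   27.7] rot [ 1.000e-03 -3.141e+00 -1.000e-03] yawX -180.0 q [-0.62  0.36 -0.48  0.73  0.   -0.62] F [-0.3 -0.5 -0.1] w 85.2
```

View pics/w3.png

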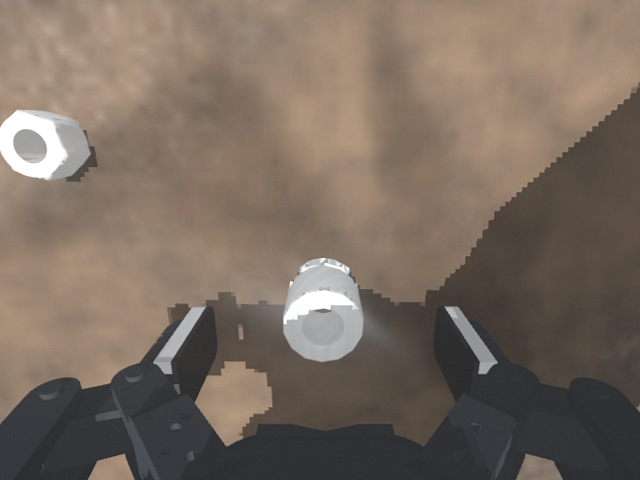

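>>> play_rows(
  moves=[
    [-1,0,0,0,0,0,0],
    [-1,0,0,0,0,0,0],
    [-1,0,0,0,0,0,0],
    [-1,0,0,0,0,0,0],
    [-1,0,0,0,0,0,0],
  ],
)

```text
time_s: 5.05
ee_pos: [0.4503, -0.2239, 0.0291]
tool_rot: [0.001, 3.14, -0.001]
contact_force: [-0.2, 0.8, 5.1]
grip_width: 0.0272
```

```bash
python3 - <<'E'
from h import *
st(); im=save('wrist','w4')
for p in [(324,322)]: print(ray('wrist',p,.032))
E
```

```text
t 5.05 p [ 450.3 -223.9   29.1] rot [ 1.00e-03  3.14e+00 -1.00e-03] yawX 180.0 q [-0.62  0.36 -0.48  0.73  0.   -0.62] F [-0.2  0.8  5.1] w 27.2
[ 0.4453014  -0.22413295  0.032     ]
```

View pics/w4.png

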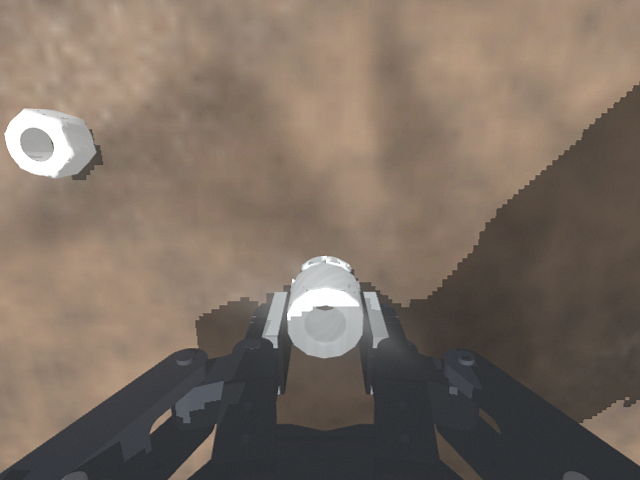

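>>> play_rows(
  moves=[
    [-1,0,0,20,0,0,0],
    [-1,0,0,40,0,0,0],
    [-1,0,0,40,0,0,0],
    [-1,0,0,0,0,0,0],
  ],
)

```text
time_s: 5.5
ee_pos: [0.4527, -0.2255, 0.1335]
tool_rot: [0.0, 3.134, -0.008]
contact_force: [0.9, -0.7, -0.6]
grip_width: 0.0276
```

```bash
cat > spz.py <<'E'
from h import *
import sys
st(); im=save('wrist',sys.argv[1])
cv2.imwrite('pics/'+sys.argv[1]+'z.png',cv2.resize(im[240:380,230:417,::-1],(800,600),interpolation=cv2.INTER_CUBIC))
E
python3 spz.py w5
```

```text
t 5.5 p [ 452.7 -225.5  133.5] rot [ 0.     3.134 -0.008] yawX 180.0 q [-0.62  0.24 -0.35  0.97  0.   -0.62] F [ 0.9 -0.7 -0.6] w 27.6
```

View pics/w5z.png

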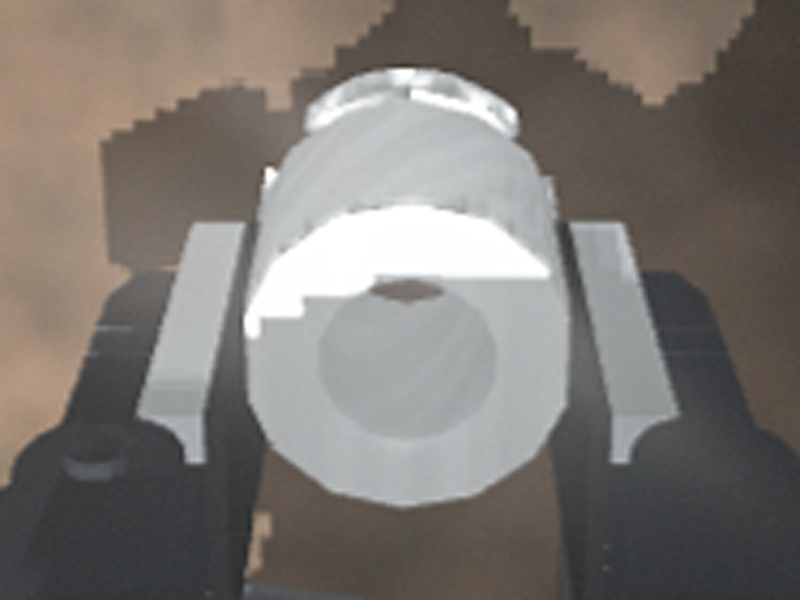

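>>> play_rows(
  moves=[
    [-1,25,34,2,0,0,8],
    [-1,25,34,0,0,0,8],
    [-1,25,34,0,0,0,8],
    [-1,25,34,0,0,0,8],
    [-1,25,34,0,0,0,8],
  ],
)

```text
time_s: 6.05
ee_pos: [0.5746, -0.0518, 0.1284]
tool_rot: [1.081, -2.947, -0.002]
contact_force: [0.7, -0.3, -0.6]
grip_width: 0.027
```

>>> play_rows(
  moves=[
    [-1,25,34,0,0,0,8],
    [-1,27,32,0,0,0,7.4],
    [-1,0,0,-10,0,0,0],
    [-1,0,0,-20,0,0,0],
    [-1,0,0,0,0,0,0],
  ],
)

```text
time_s: 6.55
ee_pos: [0.6234, 0.0129, 0.0956]
tool_rot: [1.456, -2.776, -0.007]
contact_force: [-0.4, -0.1, -2.1]
grip_width: 0.0271
```

```bash
python3 - <<'E'
from h import *
st()
E
```

```text
t 6.55 p [623.4  12.9  95.6] rot [ 1.456 -2.776 -0.007] yawX -124.6 q [-0.11  0.5  -0.07  1.01 -0.   -1.07] F [-0.4 -0.1 -2.1] w 27.1
```

>>> play_rows(
  moves=[
    [-1,5,-3,-14,0,0,0],
    [-1,0,0,0,0,0,0],
  ],
)

```text
time_s: 6.75
ee_pos: [0.6311, 0.0086, 0.0843]
tool_rot: [1.457, -2.781, -0.002]
contact_force: [0.4, 0.8, -1.4]
grip_width: 0.0276
```

```bash
python3 - <<'E'
from h import *
st();im=save('wrist','w6')
cv2.imwrite('pics/w6z.png',cv2.resize(im[150:390,170:490,::-1],(800,600),interpolation=cv2.INTER_CUBIC))
E
```

```text
t 6.75 p [631.1   8.6  84.3] rot [ 1.457e+00 -2.781e+00 -2.000e-03] yawX -124.7 q [-0.11  0.51 -0.07  0.99 -0.   -1.08] F [ 0.4  0.8 -1.4] w 27.6
```

View pics/w6z.png

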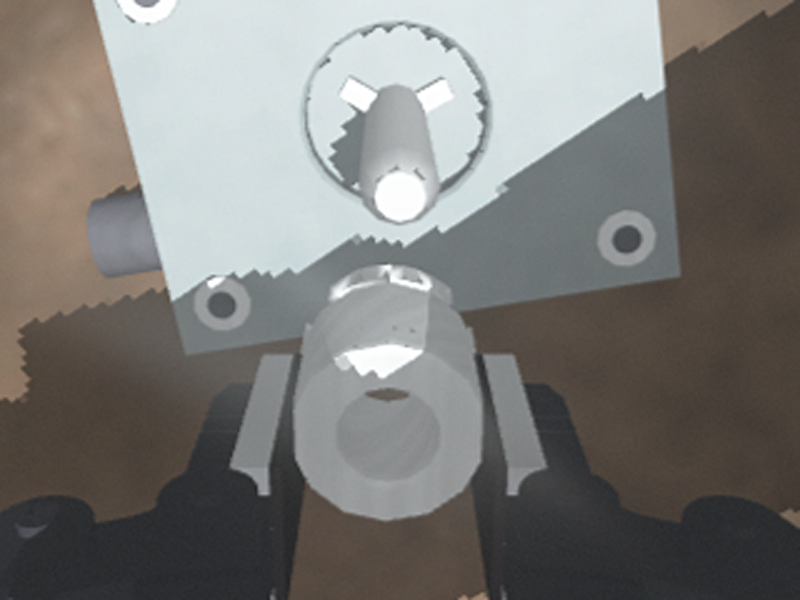

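```bash
python3 - <<'E'
from h import *
o,T=st()
z=lambda u,v:(170+u/2.5,150+v/2.5)
def tl(p): return (T.T@(p-o['ee_pos'])*1000).round(1)
s=ray('wrist',z(400,195),.082); print('spin',s.round(4),tl(s))
for zz in (.082,.087,.090):
  for n,p in [('bore',(389,433)),('L',(294,425)),('R',(482,425)),('bot',(388,520))]:
    b=ray('wrist',z(*p),zz); print(zz,n,b.round(4),tl(b))
for n,p in [('rec L',(305,112)),('rec R',(492,112)),('rec T',(397,22))]: print(n,ray('wrist',z(*p),.026).round(4))
for n,p in [('lugL',(350,85)),('lugR',(445,88))]: print(n,ray('wrist',z(*p),.025).round(4))
E
```

```text
t 6.8 p [631.3   8.8  85.3] rot [ 1.457e+00 -2.781e+00 -2.000e-03] yawX -124.7 q [-0.11  0.51 -0.07  0.99 -0.   -1.08] F [ 0.3 -0.3 -0.4] w 27.4
spin [ 0.6084 -0.0236  0.082 ] [39.6  0.4  3.3]
0.082 bore [0.6312 0.0067 0.082 ] [ 1.7 -1.1  3.3]
0.082 L [ 0.6424 -0.0027  0.082 ] [  3.1 -15.6   3.2]
0.082 R [0.6188 0.0137 0.082 ] [ 3.1 13.1  3.3]
0.082 bot [0.6402 0.0194 0.082 ] [-13.9  -1.2   3.3]
0.087 bore [0.6296 0.0043 0.087 ] [ 4.6 -1.1 -1.7]
0.087 L [ 0.6403 -0.0047  0.087 ] [  5.9 -15.1  -1.8]
0.087 R [0.6176 0.011  0.087 ] [ 5.9 12.5 -1.7]
0.087 bot [0.6382 0.0165 0.087 ] [-10.3  -1.3  -1.7]
0.09 bore [0.6286 0.0029 0.09  ] [ 6.3 -1.1 -4.7]
0.09 L [ 0.6391 -0.0059  0.09  ] [  7.6 -14.8  -4.7]
0.09 R [0.6169 0.0094 0.09  ] [ 7.6 12.2 -4.7]
0.09 bot [0.637  0.0148 0.09  ] [-8.2 -1.3 -4.7]
rec L [ 0.6225 -0.0348  0.026 ]
rec R [ 0.5921 -0.0137  0.026 ]
rec T [ 0.5977 -0.0389  0.026 ]
lugL [ 0.6122 -0.034   0.025 ]
lugR [ 0.5972 -0.0228  0.025 ]
```

>>> play_rows(
  moves=[
    [-1,0,0,36,0,0,0],
    [-1,-10.7,-14.2,2,0,0,0],
    [-1,-10.7,-14.2,0,0,0,0],
    [-1,0,0,0,0,0,0],
    [-1,0,0,0,0,0,0],
  ],
)

```text
time_s: 7.3
ee_pos: [0.6105, -0.0195, 0.1248]
tool_rot: [-1.458, 2.782, -0.0]
contact_force: [-0.0, -0.5, -0.5]
grip_width: 0.0275
```

```bash
python3 - <<'E'
from h import *
st();im=save('scene','s1')
u,v=w2p('scene',[.608,-.023,.085]).astype(int)
cv2.imwrite('pics/s1z.png',cv2.resize(im[v-50:v+40,u-60:u+60,::-1],(800,600),interpolation=cv2.INTER_CUBIC))
E
```

```text
t 7.3 p [610.5 -19.5 124.8] rot [-1.458  2.782 -0.   ] yawX -124.7 q [-0.16  0.44 -0.08  1.05  0.   -1.13] F [-0.  -0.5 -0.5] w 27.5
```

View pics/s1z.png

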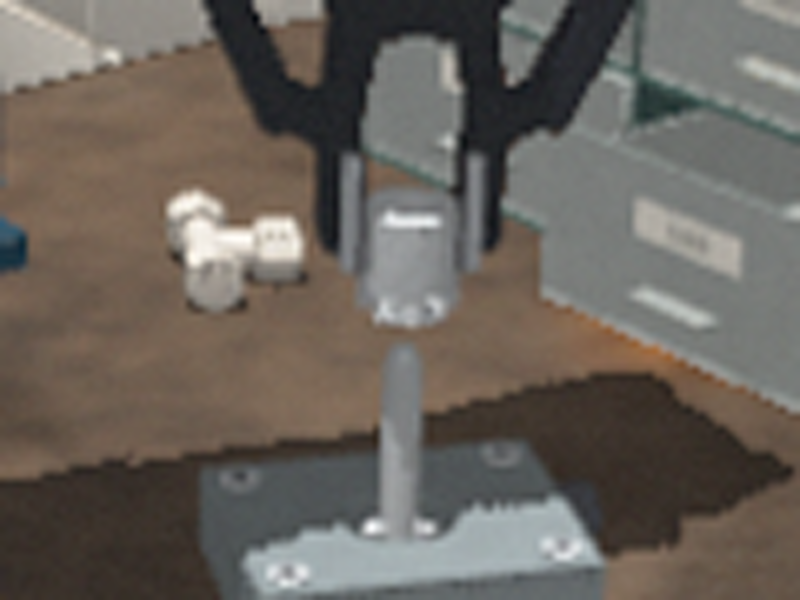

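>>> play_rows(
  moves=[
    [-1,-1.5,0.8,0,0,0,0],
    [-1,0,0,-10,0,0,0],
    [-1,0,0,-5,0,0,0],
    [-1,0,0,0,0,0,0],
  ],
)

```text
time_s: 7.75
ee_pos: [0.6082, -0.0176, 0.1077]
tool_rot: [1.46, -2.78, -0.002]
contact_force: [0.0, -0.8, -1.2]
grip_width: 0.0275
```

>>> play_rows(
  moves=[
    [-1,0,0,-3,0,0,0],
    [-1,0,0,-3,0,0,0],
    [-1,0,0,0,0,0,0],
  ],
)

```text
time_s: 8.05
ee_pos: [0.609, -0.0181, 0.1029]
tool_rot: [1.46, -2.782, -0.0]
contact_force: [0.2, 0.1, -1.0]
grip_width: 0.0277
```

```bash
python3 - <<'E'
from h import *
st();im=save('scene','s2')
u,v=w2p('scene',[.608,-.023,.085]).astype(int)
cv2.imwrite('pics/s2z.png',cv2.resize(im[v-50:v+40,u-60:u+60,::-1],(800,600),interpolation=cv2.INTER_CUBIC))
E
```

```text
t 8.05 p [609.  -18.1 102.9] rot [ 1.46  -2.782 -0.   ] yawX -124.6 q [-0.16  0.46 -0.11  1.    0.   -1.13] F [ 0.2  0.1 -1. ] w 27.7
```

View pics/s2z.png

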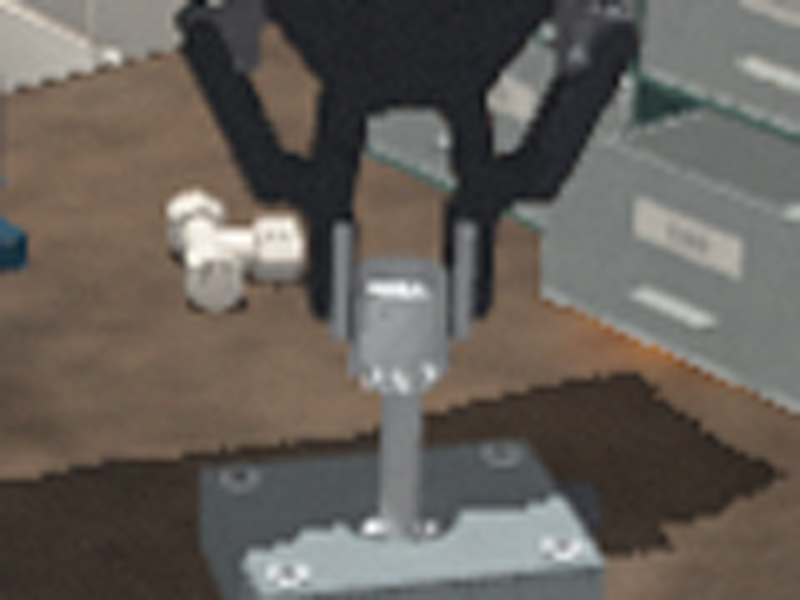

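>>> play_rows(
  moves=[
    [-1,0,0,-6,0,0,0],
    [-1,0,0,-6,0,0,0],
    [-1,0,0,-6,0,0,0],
    [-1,0,0,0,0,0,0],
  ],
)

```text
time_s: 8.5
ee_pos: [0.609, -0.0182, 0.0844]
tool_rot: [1.46, -2.782, 0.0]
contact_force: [1.4, -1.0, -2.8]
grip_width: 0.0277
```

>>> play_rows(
  moves=[
    [-1,0,0,-8,0,0,0],
    [-1,0,0,-8,0,0,0],
    [-1,0,0,-6,0,0,0],
    [-1,0,0,0,0,0,0],
  ],
)

```text
time_s: 8.9
ee_pos: [0.609, -0.0182, 0.0623]
tool_rot: [1.46, -2.781, 0.0]
contact_force: [2.9, -1.9, -2.3]
grip_width: 0.0277
```

>>> play_rows(
  moves=[
    [-1,0,0,-3,0,0,0],
    [-1,0,0,-2,0,0,0],
    [-1,0,0,-1,0,0,0],
    [-1,0,0,-1,0,0,0],
    [-1,0,0,0,0,0,0],
  ],
)

```text
time_s: 9.4
ee_pos: [0.6091, -0.0181, 0.0564]
tool_rot: [-1.46, 2.782, -0.0]
contact_force: [1.9, -1.6, -1.4]
grip_width: 0.0273
```

>>> play_rows(
  moves=[
    [-1,0,0,-1.5,0,0,0],
    [-1,0,0,-1.5,0,0,0],
    [-1,0,0,-1.5,0,0,0],
    [-1,0,0,0,0,0,0],
  ],
)

```text
time_s: 9.8
ee_pos: [0.6091, -0.0181, 0.0516]
tool_rot: [-1.46, 2.782, -0.0]
contact_force: [2.7, -1.3, -1.1]
grip_width: 0.0274
```

>>> play_rows(
  moves=[
    [-1,0,0,-1,0,0,0],
    [-1,0,0,-1,0,0,0],
    [-1,0,0,-0.5,0,0,0],
    [-1,0,0,-0.5,0,0,0],
    [-1,0,0,0,0,0,0],
  ],
)

```text
time_s: 10.3
ee_pos: [0.6091, -0.0181, 0.0492]
tool_rot: [-1.46, 2.782, -0.0]
contact_force: [2.1, -1.8, 2.9]
grip_width: 0.0276
```

>>> play_rows(
  moves=[
    [-1,0,0,-1,0,0,0],
    [-1,0,0,0,0,0,0],
  ],
)

```text
time_s: 10.5
ee_pos: [0.6091, -0.0181, 0.0491]
tool_rot: [-1.46, 2.781, -0.001]
contact_force: [-0.6, -2.0, 9.5]
grip_width: 0.0273
```

```bash
python3 - <<'E'
from h import *
st();im=save('scene','s3')
u,v=w2p('scene',[.608,-.023,.05]).astype(int)
cv2.imwrite('pics/s3z.png',cv2.resize(im[v-50:v+40,u-60:u+60,::-1],(800,600),interpolation=cv2.INTER_CUBIC))
E
```

```text
t 10.5 p [609.1 -18.1  49.1] rot [-1.460e+00  2.781e+00 -1.000e-03] yawX -124.6 q [-0.16  0.51 -0.18  0.89 -0.   -1.13] F [-0.6 -2.   9.5] w 27.3
```

View pics/s3z.png

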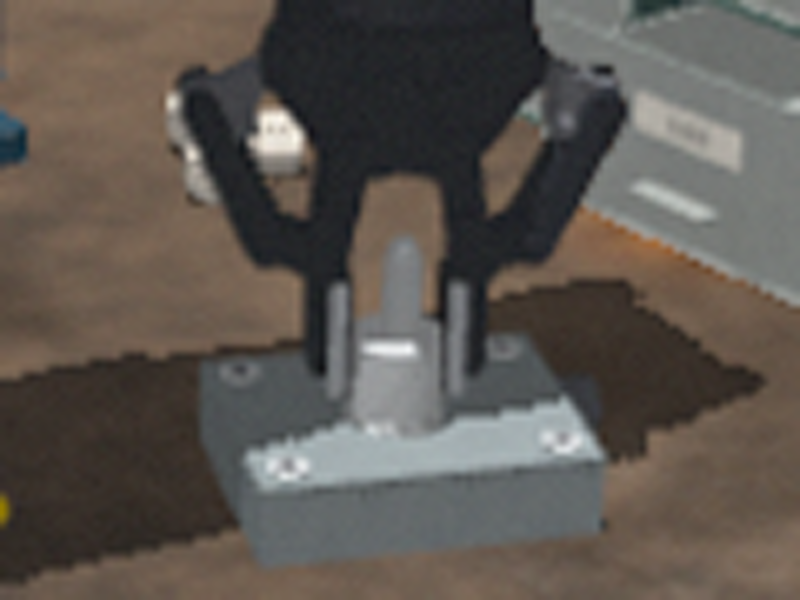

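>>> play_rows(
  moves=[
    [-1,0,0,1,0,0,0],
    [1,0,0,0,0,0,0],
    [1,0,0,0,0,0,0],
    [1,0,0,0,0,0,0],
    [1,0,0,0,0,0,0],
  ],
)

```text
time_s: 11.05
ee_pos: [0.6083, -0.0177, 0.0483]
tool_rot: [1.46, -2.781, -0.002]
contact_force: [0.3, -0.5, 0.6]
grip_width: 0.0832
```

>>> play_rows(
  moves=[
    [1,0,0,20,0,0,0],
    [1,0,0,40,0,0,0],
    [1,0,0,40,0,0,0],
    [1,0,0,40,0,0,0],
    [1,0,0,0,0,0,0],
  ],
)

```text
time_s: 11.55
ee_pos: [0.6121, -0.0184, 0.1953]
tool_rot: [-1.456, 2.774, -0.009]
contact_force: [1.1, 0.7, 0.9]
grip_width: 0.0855
```

```bash
python3 - <<'E'
from h import *
st();im=save('scene','s4')
for k in ['spacer_mid','washer_mid']:
  for r in optics.mark_of('scene',k)[:1]: print(k,r['confidence'],c2w('scene',r['centre']).round(4))
u,v=w2p('scene',[.608,-.023,.05]).astype(int)
a=cv2.resize(im[v-50:v+40,u-60:u+60,::-1],(400,300),interpolation=cv2.INTER_CUBIC)
im=save('wrist','w7'); b=cv2.resize(im[:,:,::-1],(400,300))
cv2.imwrite('pics/s4z.png',np.hstack([a,b]))
K,R,t=cam('wrist')
for p in [(.608,-.023,.082),(.44,-.033,.006)]: print(w2p('wrist',p))
E
```

```text
t 11.55 p [612.1 -18.4 195.3] rot [-1.456  2.774 -0.009] yawX -124.6 q [-0.16  0.4   0.03  1.2   0.   -1.13] F [1.1 0.7 0.9] w 85.5
spacer_mid 0.57 [ 0.6039 -0.0199  0.0395]
washer_mid 0.72 [ 0.4355 -0.0321  0.0012]
[322.15610475 237.52801279]
[498.73347143  75.95385104]
```

View pics/s4z.png

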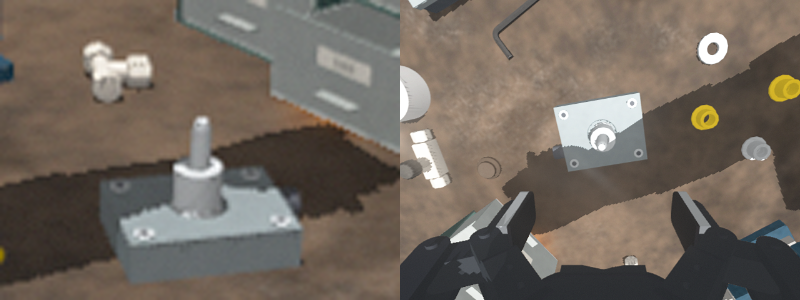

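```bash
python3 - <<'E'
from h import *
im=cv2.imread('pics/s4.png')
u,v=w2p('scene',[.608,-.023,.05]).astype(int)
z=cv2.resize(im[v-35:v+25,u-40:u+40],(800,600),interpolation=cv2.INTER_CUBIC)
for p,c in [((.608,-.023,.082),(0,0,255)),((.608,-.023,.052),(0,255,0)),((.608,-.023,.057),(255,0,0)),((.608,-.023,.026),(0,255,255))]:
    q=w2p('scene',p); print(q); cv2.circle(z,(int((q[0]-u+40)*10+5),int((q[1]-v+35)*10+5)),4,c,-1)
cv2.imwrite('pics/s4y.png',z)
E
```

```text
[334.70078788 212.693665  ]
[334.24295917 226.31808028]
[334.3184729  224.07088501]
[333.85527146 237.855186  ]
```

View pics/s4y.png

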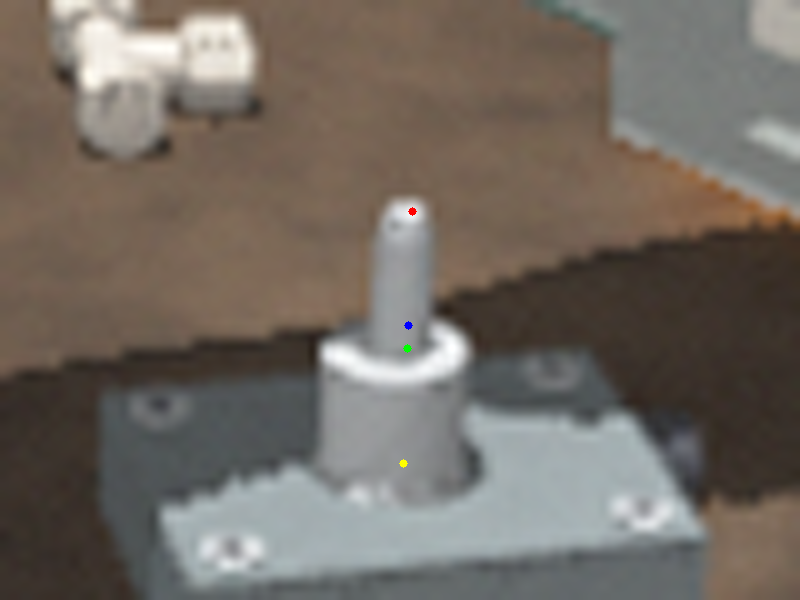

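>>> play_rows(
  moves=[
    [1,-43,-3.5,-10,0,0,0],
    [1,-43,-3.5,-20,0,0,0],
    [1,-43,-3.5,-25,0,0,0],
    [1,-41,-3.5,-30,0,0,0],
    [1,0,0,0,0,0,0],
  ],
)

```text
time_s: 12.25
ee_pos: [0.4228, -0.0282, 0.0955]
tool_rot: [1.449, -2.764, -0.028]
contact_force: [-0.7, 0.2, -0.1]
grip_width: 0.0856
```

```bash
python3 - <<'E'
from h import *
st();im=save('wrist','w8')
for k in ['washer_mid']:
  for r in optics.mark_of('wrist',k)[:2]: print(k,r['confidence'],c2w('wrist',r['centre']).round(4))
  for r in optics.masks_of('wrist',k)[:1]:
    m=r['pixels'].astype(np.uint8); c=max(cv2.findContours(m,0,2)[0],key=cv2.contourArea); e=cv2.fitEllipse(cv2.convexHull(c)); print(e, ray('wrist',e[0],.006).round(4))
E
```

```text
t 12.25 p [422.8 -28.2  95.5] rot [ 1.449 -2.764 -0.028] yawX -124.7 q [-0.26  0.16 -0.56  0.88 -0.   -1.22] F [-0.7  0.2 -0.1] w 85.6
washer_mid 0.74 [0.4667 0.1169 0.014 ]
washer_mid 0.68 [ 0.4516 -0.0329  0.0086]
((296.9847106933594, 263.1933288574219), (55.8184700012207, 58.590492248535156), 89.70169830322266) [ 0.4601 -0.0341  0.006 ]
```

View pics/w8.png

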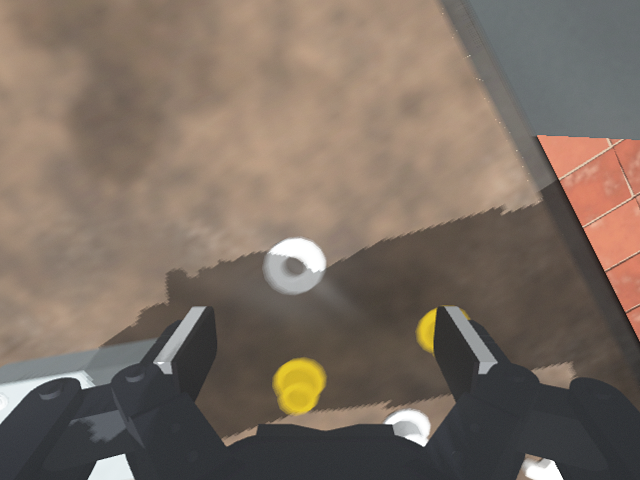

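```bash
cat > ws.py <<'E'
from h import *
o,T=st();im=save('wrist','w9')
for r in optics.masks_of('wrist','washer_mid')[:2]:
    m=r['pixels'].astype(np.uint8); c=max(cv2.findContours(m,0,2)[0],key=cv2.contourArea); e=cv2.fitEllipse(cv2.convexHull(c)); p=ray('wrist',e[0],.0045); print(r['confidence'],np.round(e[0],1),e[1], p.round(4),((p-o['ee_pos'])*1000).round(1),'tool',(T.T@(p-o['ee_pos'])*1000).round(1))
st()
E
python3 ws.py
```

```text
t 12.4 p [438.9 -31.8 103.3] rot [ 1.459e+00 -2.781e+00 -2.000e-03] yawX -124.6 q [-0.26  0.16 -0.53  0.88  0.   -1.22] F [ 0.2 -0.6  1.5] w 85.7
0.84 [325.2 248.3] (54.29440689086914, 57.05281448364258) [ 0.4438 -0.032   0.0045] [  4.9  -0.1 -98.8] tool [-2.7 -4.3 98.8]
t 12.5 p [441.8 -32.4 105. ] rot [-1.459  2.78  -0.003] yawX -124.6 q [-0.25  0.16 -0.53  0.88  0.   -1.22] F [ 0.5 -0.1  1. ] w 85.6
```

```bash
sed -i 's/^    K,R,t=cam(n); d=R.T/    K,R,t=CAM or cam(n); d=R.T/' h.py; sed -i '2a CAM=None' h.py; sed -i 's/^def save(n,f):/def save(n,f):\n    global CAM\n    CAM=cam(n)/' h.py; python3 ws.py
```

```text
t 12.5 p [441.8 -32.4 105. ] rot [-1.459  2.78  -0.003] yawX -124.6 q [-0.25  0.16 -0.53  0.88  0.   -1.22] F [ 0.5 -0.1  1. ] w 85.6
0.58 [330.1 245.2] (54.66901779174805, 55.27155685424805) [ 0.44   -0.0319  0.0045] [  -1.7    0.5 -100.5] tool [  0.7   1.9 100.5]
t 12.6 p [441.9 -32.4 105.2] rot [-1.459  2.78  -0.003] yawX -124.6 q [-0.25  0.16 -0.53  0.88  0.   -1.22] F [ 0.3 -0.4 -0.1] w 85.4
```

>>> play_rows(
  moves=[
    [1,-1.7,0.5,-20,0,0,0],
    [1,0,0,-30,0,0,0],
    [1,0,0,-20,0,0,0],
    [1,0,0,-10,0,0,0],
    [1,0,0,-6.5,0,0,0],
  ],
)

```text
time_s: 13.1
ee_pos: [0.4388, -0.0315, 0.0175]
tool_rot: [-1.46, 2.781, 0.0]
contact_force: [-1.0, 0.7, 0.4]
grip_width: 0.0854
```

>>> play_rows(
  moves=[
    [1,0,0,0,0,0,0],
    [1,0,0,0,0,0,0],
  ],
)

```text
time_s: 13.3
ee_pos: [0.4389, -0.0316, 0.0185]
tool_rot: [-1.46, 2.781, -0.001]
contact_force: [-0.1, 0.1, 1.2]
grip_width: 0.0852
```

>>> play_rows(
  moves=[
    [1,0,0,1,0,0,0],
    [-1,0,0,0,0,0,0],
    [-1,0,0,0,0,0,0],
    [-1,0,0,0,0,0,0],
    [-1,0,0,0,0,0,0],
  ],
)

```text
time_s: 13.8
ee_pos: [0.4382, -0.0315, 0.0195]
tool_rot: [-1.46, 2.781, -0.0]
contact_force: [-2.0, 0.3, 10.5]
grip_width: 0.0319
```

>>> play_rows(
  moves=[
    [-1,0,0,0,0,0,0],
    [-1,0,0,0,0,0,0],
  ],
)

```text
time_s: 14.0
ee_pos: [0.4382, -0.0315, 0.0197]
tool_rot: [-1.46, 2.781, -0.001]
contact_force: [-2.2, 0.7, 9.4]
grip_width: 0.0321
```

```bash
python3 - <<'E'
from h import *
st();im=save('wrist','w10')
E
```

```text
t 14.0 p [438.2 -31.5  19.7] rot [-1.460e+00  2.781e+00 -1.000e-03] yawX -124.6 q [-0.25  0.27 -0.65  0.65 -0.   -1.22] F [-2.2  0.7  9.4] w 32.1
```

View pics/w10.png

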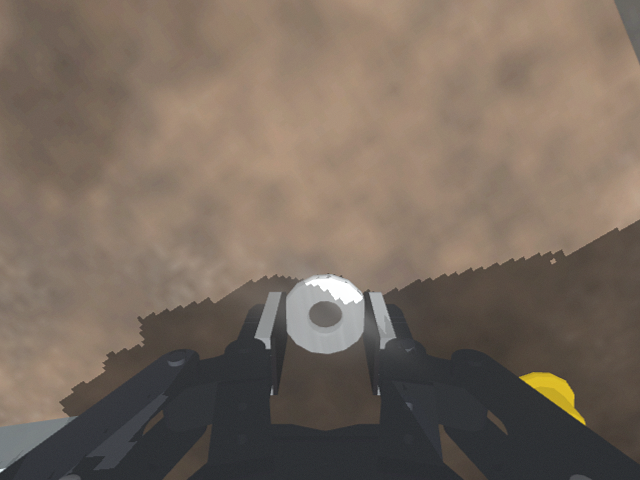

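>>> play_rows(
  moves=[
    [-1,0,0,15,0,0,0],
    [-1,0,0,35,0,0,0],
    [-1,10,2,45,0,0,0],
    [-1,36,8,20,0,0,0],
    [-1,36,8,0,0,0,0],
  ],
)

```text
time_s: 14.55
ee_pos: [0.5231, -0.0138, 0.1381]
tool_rot: [-1.456, 2.777, -0.007]
contact_force: [1.3, -0.4, -0.2]
grip_width: 0.0317
```

>>> play_rows(
  moves=[
    [-1,36,8,0,0,0,0],
    [-1,36,8,0,0,0,0],
    [-1,28,5,0,0,0,0],
    [-1,10,2,-10,0,0,0],
    [-1,0,0,-20,0,0,0],
  ],
)

```text
time_s: 15.05
ee_pos: [0.6322, 0.0097, 0.1041]
tool_rot: [-1.46, 2.779, -0.003]
contact_force: [-0.4, -0.3, -1.3]
grip_width: 0.0319
```

>>> play_rows(
  moves=[
    [-1,0,0,-8,0,0,0],
    [-1,0,0,0,0,0,0],
    [-1,0,0,0,0,0,0],
  ],
)

```text
time_s: 15.35
ee_pos: [0.6292, 0.0094, 0.0959]
tool_rot: [1.459, -2.781, -0.001]
contact_force: [0.1, 0.5, 0.6]
grip_width: 0.0315
```

```bash
python3 - <<'E'
from h import *
st();im=save('wrist','w11');st()
cv2.imwrite('pics/w11z.png',cv2.resize(im[150:390,170:490,::-1],(800,600),interpolation=cv2.INTER_CUBIC))
E
```

```text
t 15.35 p [629.2   9.4  95.9] rot [ 1.459e+00 -2.781e+00 -1.000e-03] yawX -124.6 q [-0.11  0.5  -0.06  1.01  0.   -1.08] F [0.1 0.5 0.6] w 31.5
t 15.4 p [629.8   9.4  96.5] rot [-1.459  2.782 -0.   ] yawX -124.6 q [-0.11  0.5  -0.06  1.01  0.   -1.08] F [-0.5 -0.5  0.3] w 32.0
```

View pics/w11z.png

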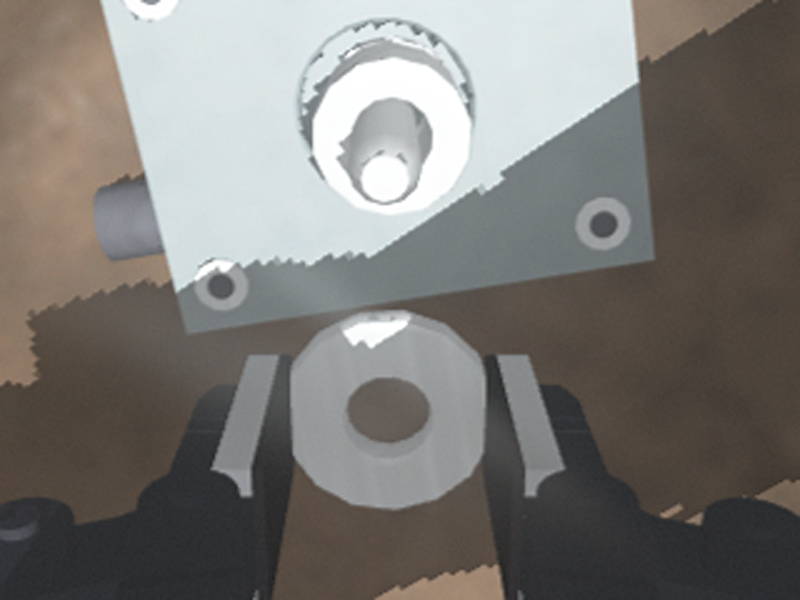

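```bash
python3 - <<'E'
from h import *
o,T=st()
CAM=None
z=lambda u,v:(170+u/2.5,150+v/2.5)
def tl(p): return (T.T@(p-o['ee_pos'])*1000).round(1)
s=ray('wrist',z(384,180),.082); print('spin',s.round(4),tl(s))
zz=.0827
for n,p in [('bore',(388,410)),('L',(290,405)),('R',(486,405)),('top',(388,310)),('bot',(388,508))]:
    b=ray('wrist',z(*p),zz); print(zz,n,b.round(4),tl(b))
for n,p in [('recL',(297,100)),('recR',(476,100))]: print(n,ray('wrist',z(*p),.026).round(4))
for n,p in [('spL',(312,135)),('spR',(470,135)),('spC',(391,135))]: print(n,ray('wrist',z(*p),.052).round(4))
E
```

```text
t 15.4 p [629.8   9.4  96.5] rot [-1.459  2.782 -0.   ] yawX -124.6 q [-0.11  0.5  -0.06  1.01  0.   -1.08] F [-0.5 -0.5  0.3] w 32.0
spin [ 0.6093 -0.0236  0.082 ] [38.8 -1.9 14.5]
0.0827 bore [0.6309 0.0088 0.0827] [-0.2 -1.2 13.8]
0.0827 L [ 0.6437 -0.0011  0.0827] [  0.7 -17.4  13.9]
0.0827 R [0.6172 0.0172 0.0827] [ 0.7 14.9 13.8]
0.0827 top [ 0.6208 -0.0058  0.0827] [17.6 -1.3 13.8]
0.0827 bot [0.6416 0.0243 0.0827] [-18.9  -1.2  13.9]
recL [ 0.6232 -0.036   0.026 ]
recR [ 0.5923 -0.0147  0.026 ]
spL [ 0.62   -0.0316  0.052 ]
spR [ 0.5961 -0.0152  0.052 ]
spC [ 0.6081 -0.0234  0.052 ]
```

>>> play_rows(
  moves=[
    [-1,0,0,16,0,0,0],
    [-1,-11.1,-16.1,0,0,0,0],
    [-1,-11.1,-16.2,0,0,0,0],
    [-1,0,0,0,0,0,0],
    [-1,0,0,-4,0,0,0],
  ],
)

```text
time_s: 15.9
ee_pos: [0.6086, -0.0231, 0.1095]
tool_rot: [-1.457, 2.78, -0.002]
contact_force: [0.2, 0.8, -0.3]
grip_width: 0.0319
```

```bash
python3 - <<'E'
from h import *
st();im=save('scene','s5')
u,v=w2p('scene',[.608,-.023,.08]).astype(int)
cv2.imwrite('pics/s5z.png',cv2.resize(im[v-35:v+25,u-40:u+40,::-1],(800,600),interpolation=cv2.INTER_CUBIC))
im=save('wrist','w12');st()
cv2.imwrite('pics/w12z.png',cv2.resize(im[240:380,230:417,::-1],(800,600),interpolation=cv2.INTER_CUBIC))
E
```

```text
t 15.9 p [608.6 -23.1 109.5] rot [-1.457e+00  2.780e+00 -2.000e-03] yawX -124.7 q [-0.17  0.45 -0.11  1.01  0.   -1.14] F [ 0.2  0.8 -0.3] w 31.9
t 16.0 p [608.  -22.4 107.9] rot [-1.46   2.781  0.   ] yawX -124.6 q [-0.17  0.45 -0.11  1.01  0.   -1.14] F [-0.5  1.1  0.2] w 32.0
```

View pics/s5z.png

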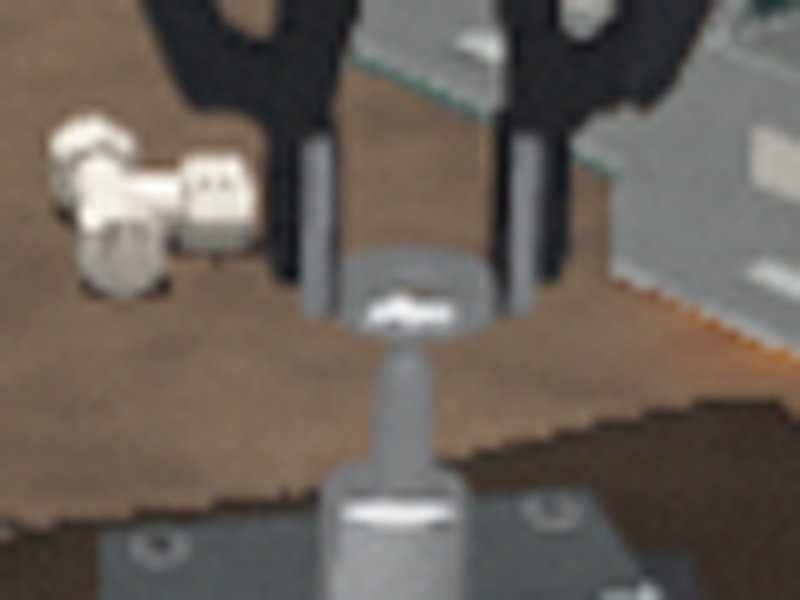

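View pics/w12z.png

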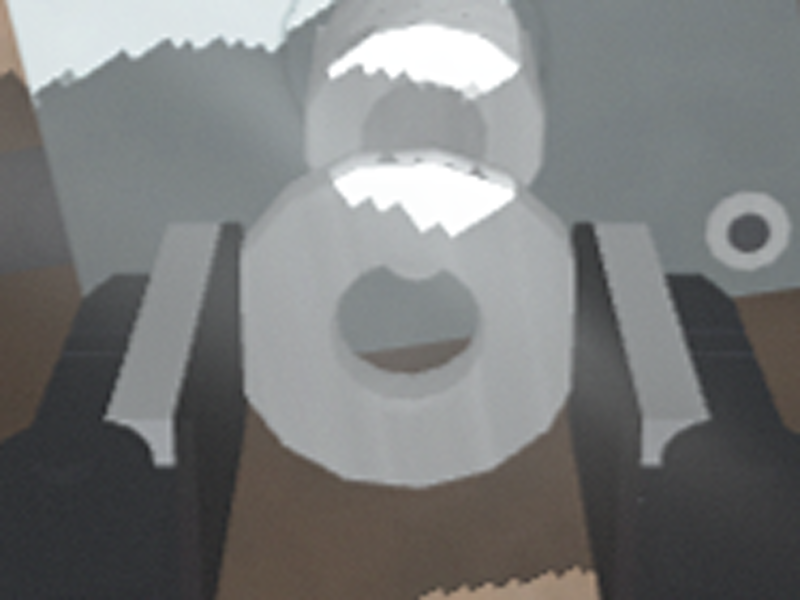

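```bash
python3 - <<'E'
from h import *
o,T=st()
z=lambda u,v:(230+u/4.28,240+v/4.286)
def tl(p): return (T.T@(p-o['ee_pos'])*1000).round(1)
print('spindle far edge (x_tool -3.5)',tl(ray('wrist',z(415,278),.082)))
zt=o['ee_pos'][2]-.0137
for n,p in [('boretop far',(408,262)),('bore near/bot',(408,400)),('out far',(410,150)),('out near',(410,487)),('C',(408,320))]: print(n,tl(ray('wrist',z(*p),zt)))
E
```

```text
t 16.0 p [608.  -22.4 107.9] rot [-1.46   2.781  0.   ] yawX -124.6 q [-0.17  0.45 -0.11  1.01  0.   -1.14] F [-0.5  1.1  0.2] w 32.0
spindle far edge (x_tool -3.5) [-2.3 -0.5 25.9]
boretop far [ 5.7 -1.2 13.7]
bore near/bot [-9.2 -1.2 13.7]
out far [17.2 -1.  13.7]
out near [-19.1  -1.   13.7]
C [-0.5 -1.2 13.7]
```

>>> play_rows(
  moves=[
    [-1,-2,-1.1,0,0,0,0],
    [-1,0,0,-5,0,0,0],
    [-1,0,0,-4,0,0,0],
    [-1,0,0,-4,0,0,0],
    [-1,0,0,0,0,0,0],
  ],
)

```text
time_s: 16.5
ee_pos: [0.6053, -0.0237, 0.0938]
tool_rot: [1.46, -2.781, -0.001]
contact_force: [0.5, -0.8, -0.7]
grip_width: 0.0319
```

>>> play_rows(
  moves=[
    [-1,0,0,-4,0,0,0],
    [-1,0,0,-4,0,0,0],
    [-1,0,0,-4,0,0,0],
    [-1,0,0,0,0,0,0],
  ],
)

```text
time_s: 16.9
ee_pos: [0.6053, -0.0238, 0.0821]
tool_rot: [1.459, -2.781, -0.001]
contact_force: [-0.2, -0.8, -0.5]
grip_width: 0.0322
```

>>> play_rows(
  moves=[
    [-1,0,0,-3,0,0,0],
    [-1,0,0,-3,0,0,0],
    [-1,0,0,-1,0,0,0],
    [-1,0,0,0,0,0,0],
  ],
)

```text
time_s: 17.3
ee_pos: [0.6056, -0.0238, 0.0756]
tool_rot: [1.46, -2.781, -0.001]
contact_force: [0.7, -1.3, -0.9]
grip_width: 0.0318
```

>>> play_rows(
  moves=[
    [-1,0,0,-1.5,0,0,0],
    [-1,0,0,-1.5,0,0,0],
    [-1,0,0,-0.5,0,0,0],
    [-1,0,0,-0.5,0,0,0],
    [-1,0,0,0,0,0,0],
  ],
)

```text
time_s: 17.8
ee_pos: [0.6058, -0.0239, 0.0719]
tool_rot: [-1.46, 2.782, 0.0]
contact_force: [-0.3, -0.0, -0.4]
grip_width: 0.0317
```

>>> play_rows(
  moves=[
    [-1,0,0,-0.5,0,0,0],
    [-1,0,0,-0.5,0,0,0],
    [-1,0,0,0,0,0,0],
  ],
)

```text
time_s: 18.1
ee_pos: [0.6059, -0.0239, 0.0717]
tool_rot: [-1.46, 2.781, -0.001]
contact_force: [-1.2, 0.3, 5.6]
grip_width: 0.0316
```

>>> play_rows(
  moves=[
    [-1,0,0,0.5,0,0,0],
    [1,0,0,0,0,0,0],
    [1,0,0,0,0,0,0],
    [1,0,0,0,0,0,0],
    [1,0,0,0,0,0,0],
  ],
)

```text
time_s: 18.6
ee_pos: [0.6057, -0.0238, 0.0712]
tool_rot: [1.46, -2.782, -0.0]
contact_force: [-0.1, 1.2, 0.8]
grip_width: 0.0851
```

>>> play_rows(
  moves=[
    [1,0,0,20,0,0,0],
    [1,0,0,40,0,0,0],
    [1,0,0,40,0,0,0],
    [1,0,0,20,0,0,0],
    [1,0,0,0,0,0,0],
  ],
)

```text
time_s: 19.1
ee_pos: [0.608, -0.0242, 0.1954]
tool_rot: [-1.457, 2.777, -0.007]
contact_force: [-0.8, 0.1, -0.4]
grip_width: 0.0854
```

```bash
python3 - <<'E'
from h import *
st();im=save('scene','s6')
u,v=w2p('scene',[.608,-.023,.05]).astype(int)
z=cv2.resize(im[v-35:v+25,u-40:u+40,::-1],(800,600),interpolation=cv2.INTER_CUBIC)
for p,c in [((.608,-.023,.082),(0,0,255)),((.608,-.023,.058),(0,255,0)),((.608,-.023,.052),(255,0,0))]:
    q=w2p('scene',p); cv2.circle(z,(int((q[0]-u+40)*10+5),int((q[1]-v+35)*10+5)),4,c,-1)
cv2.imwrite('pics/s6z.png',z)
E
```

```text
t 19.1 p [608.  -24.2 195.4] rot [-1.457  2.777 -0.007] yawX -124.6 q [-0.17  0.39  0.02  1.2   0.   -1.14] F [-0.8  0.1 -0.4] w 85.4
```

View pics/s6z.png

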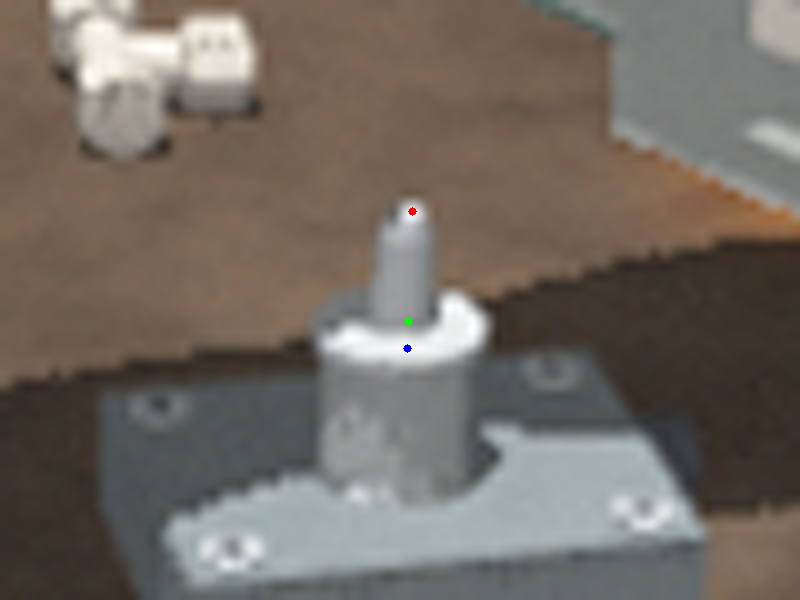

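>>> play_rows(
  moves=[
    [1,-32,28.4,-10,0,0,0],
    [1,-32,28.4,-15,0,0,0],
    [1,-32,28.4,-20,0,0,0],
    [1,-32,28.4,-20,0,0,0],
    [1,-32,28.4,-20,0,0,0],
  ],
)

```text
time_s: 19.65
ee_pos: [0.443, 0.1188, 0.104]
tool_rot: [1.458, -2.78, -0.002]
contact_force: [0.5, 0.8, -0.5]
grip_width: 0.0857
```

>>> play_rows(
  moves=[
    [1,0,0,0,0,0,0],
    [1,0,0,0,0,0,0],
    [1,0,0,0,0,0,0],
  ],
)

```text
time_s: 19.95
ee_pos: [0.4467, 0.1179, 0.1063]
tool_rot: [-1.459, 2.781, -0.001]
contact_force: [0.4, -0.5, 0.6]
grip_width: 0.0854
```

```bash
python3 - <<'E'
from h import *
o,T=st();im=save('wrist','w13'); import h; C=h.CAM
for r in optics.mark_of('wrist','bushing_mid')[:3]: print(r['confidence'],(C[1].T@(np.array(r['centre'])-C[2])).round(4))
st()
E
```

```text
t 19.95 p [446.7 117.9 106.3] rot [-1.459e+00  2.781e+00 -1.000e-03] yawX -124.6 q [ 0.08  0.2  -0.48  0.89 -0.   -0.88] F [ 0.4 -0.5  0.6] w 85.4
0.95 [0.4857 0.0356 0.011 ]
0.73 [0.3828 0.062  0.0108]
0.57 [0.4546 0.1168 0.0095]
t 20.05 p [447.4 117.6 106.8] rot [-1.458e+00  2.781e+00 -1.000e-03] yawX -124.7 q [ 0.08  0.2  -0.48  0.89 -0.   -0.88] F [-0.  -0.4  0.2] w 85.4
```

View pics/w13.png

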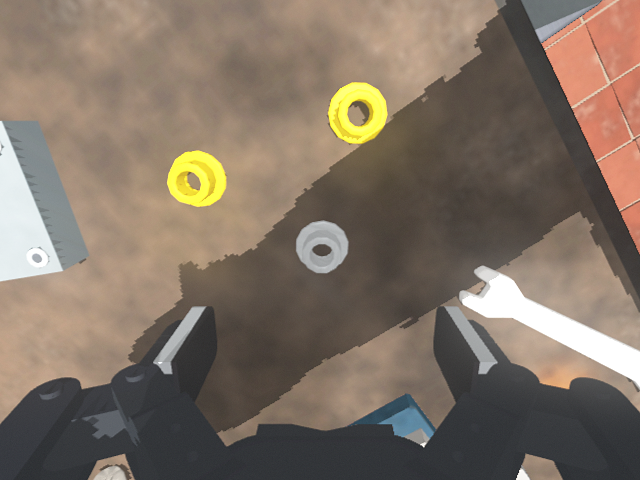

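```bash
python3 - <<'E'
from h import *
o,T=st()
for p,z in [((321,251),.02),((322.5,247),.004)]:
    q=ray('wrist',p,z); print(((q-np.array([.4467,.1179,.1063]))*1000).round(1), q.round(4))
E
```

```text
t 20.05 p [447.4 117.6 106.8] rot [-1.458e+00  2.781e+00 -1.000e-03] yawX -124.7 q [ 0.08  0.2  -0.48  0.89 -0.   -0.88] F [-0.  -0.4  0.2] w 85.4
[  2.9  -3.7 -86.3] [0.4496 0.1142 0.02  ]
[   4.    -0.9 -102.3] [0.4507 0.117  0.004 ]
```

>>> play_rows(
  moves=[
    [1,2.6,-1.6,-20,0,0,0],
    [1,0,0,-25,0,0,0],
    [1,0,0,-20,0,0,0],
    [1,0,0,-10,0,0,0],
    [1,0,0,-6,0,0,0],
  ],
)

```text
time_s: 20.55
ee_pos: [0.4488, 0.116, 0.0248]
tool_rot: [1.458, -2.782, -0.0]
contact_force: [0.1, -0.7, 0.8]
grip_width: 0.0852
```

>>> play_rows(
  moves=[
    [1,0,0,0,0,0,0],
    [1,0,0,0,0,0,0],
  ],
)

```text
time_s: 20.75
ee_pos: [0.4492, 0.1165, 0.026]
tool_rot: [-1.459, 2.781, -0.001]
contact_force: [-1.0, 0.2, 0.2]
grip_width: 0.0856
```

```bash
python3 - <<'E'
from h import *
st();im=save('wrist','w14')
E
```

```text
t 20.75 p [449.2 116.5  26. ] rot [-1.459e+00  2.781e+00 -1.000e-03] yawX -124.6 q [ 0.08  0.3  -0.58  0.69  0.   -0.89] F [-1.   0.2  0.2] w 85.6
```

View pics/w14.png

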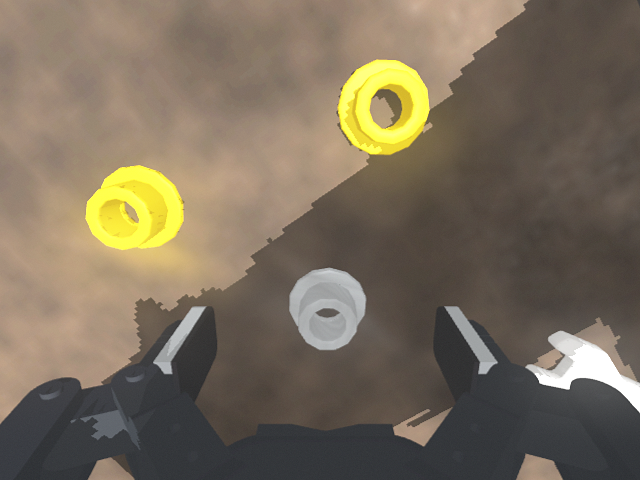

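>>> play_rows(
  moves=[
    [-1,0,0,0,0,0,0],
    [-1,0,0,0,0,0,0],
    [-1,0,0,0,0,0,0],
    [-1,0,0,0,0,0,0],
    [-1,0,0,0,0,0,0],
  ],
)

```text
time_s: 21.3
ee_pos: [0.4485, 0.1166, 0.0259]
tool_rot: [-1.46, 2.781, -0.0]
contact_force: [-0.8, -0.2, 6.0]
grip_width: 0.0216
```

>>> play_rows(
  moves=[
    [-1,0,0,0,0,0,0],
    [-1,0,0,0,0,0,0],
  ],
)

```text
time_s: 21.5
ee_pos: [0.4485, 0.1166, 0.0259]
tool_rot: [-1.46, 2.781, -0.0]
contact_force: [-1.6, 0.5, 5.8]
grip_width: 0.0215
```

```bash
python3 - <<'E'
from h import *
st();im=save('wrist','w15')
cv2.imwrite('pics/w15z.png',cv2.resize(im[240:380,230:417,::-1],(800,600),interpolation=cv2.INTER_CUBIC))
E
```

```text
t 21.5 p [448.5 116.6  25.9] rot [-1.46   2.781 -0.   ] yawX -124.6 q [ 0.08  0.3  -0.58  0.69  0.   -0.89] F [-1.6  0.5  5.8] w 21.5
```

View pics/w15z.png

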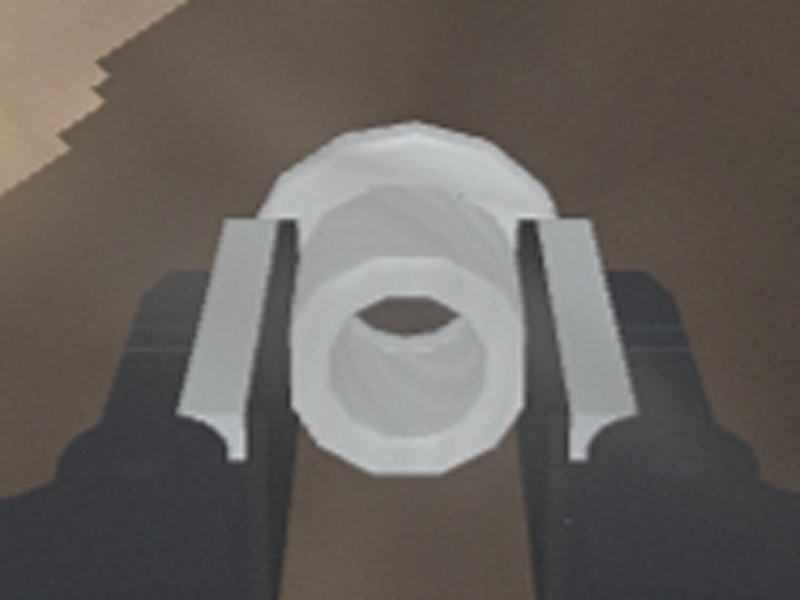

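>>> play_rows(
  moves=[
    [-1,0,0,15,0,0,0],
    [-1,0,0,40,0,0,0],
    [-1,10,-6,40,0,0,0],
    [-1,36,-21,15,0,0,0],
    [-1,36,-21,0,0,0,0],
  ],
)

```text
time_s: 22.05
ee_pos: [0.5329, 0.0685, 0.139]
tool_rot: [-1.46, 2.776, -0.004]
contact_force: [0.5, -0.2, -0.9]
grip_width: 0.021
```

>>> play_rows(
  moves=[
    [-1,36,-21,0,0,0,0],
    [-1,36,-21,0,0,0,0],
    [-1,28,-17,-10,0,0,0],
    [-1,0,0,-20,0,0,0],
    [-1,0,0,-15,0,0,0],
  ],
)

```text
time_s: 22.55
ee_pos: [0.6308, 0.0086, 0.0887]
tool_rot: [1.458, -2.782, -0.001]
contact_force: [-1.9, 0.4, -1.4]
grip_width: 0.0213
```

>>> play_rows(
  moves=[
    [-1,0,0,-3,0,0,0],
    [-1,0,0,0,0,0,0],
    [-1,0,0,0,0,0,0],
  ],
)

```text
time_s: 22.85
ee_pos: [0.6307, 0.0097, 0.0882]
tool_rot: [-1.46, 2.781, -0.001]
contact_force: [-0.3, -0.8, -0.9]
grip_width: 0.0212
```

```bash
python3 - <<'E'
from h import *
st();im=save('wrist','w16');st()
cv2.imwrite('pics/w16z.png',cv2.resize(im[150:390,170:490,::-1],(800,600),interpolation=cv2.INTER_CUBIC))
E
```

```text
t 22.85 p [630.7   9.7  88.2] rot [-1.460e+00  2.781e+00 -1.000e-03] yawX -124.6 q [-0.11  0.51 -0.07  0.99  0.   -1.08] F [-0.3 -0.8 -0.9] w 21.2
t 22.9 p [630.9   9.7  88.5] rot [-1.46e+00  2.78e+00 -1.00e-03] yawX -124.6 q [-0.11  0.51 -0.07  0.99  0.   -1.08] F [ 0.2  0.1 -1.2] w 21.2
```

View pics/w16z.png

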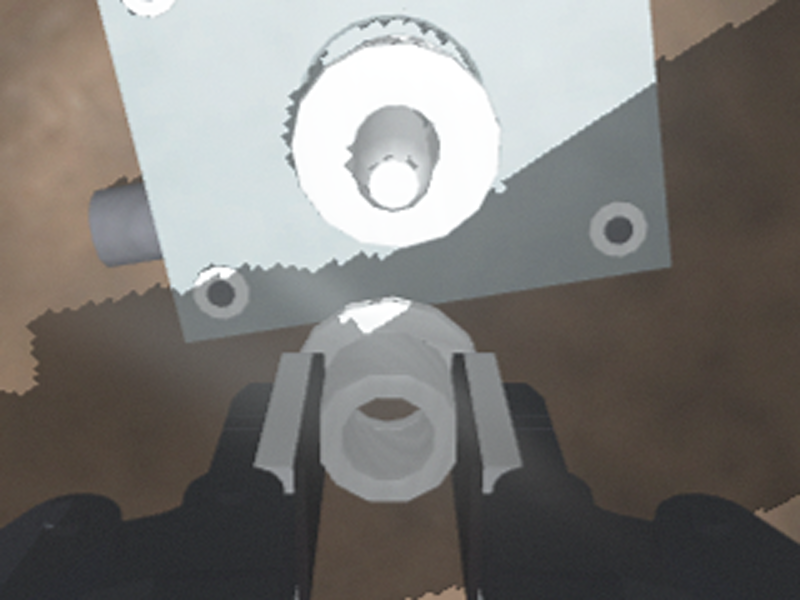

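```bash
python3 - <<'E'
from h import *
o,T=st()
z=lambda u,v:(170+u/2.5,150+v/2.5)
def tl(p): return (T.T@(p-o['ee_pos'])*1000).round(1)
for n,p,h in [('spin',(395,184),.082),('wash',(396,143),.058),('washL',(292,143),.058),('washR',(499,143),.058),('washT',(396,40),.058),('washB',(396,246),.058),('bore',(389,439),.0825),('outT',(388,377),.0825),('outB',(388,501),.0825)]:
    q=ray('wrist',z(*p),h); print(n,q.round(4),tl(q))
E
```

```text
t 22.9 p [630.9   9.7  88.5] rot [-1.46e+00  2.78e+00 -1.00e-03] yawX -124.6 q [-0.11  0.51 -0.07  0.99  0.   -1.08] F [ 0.2  0.1 -1.2] w 21.2
spin [ 0.6083 -0.0237  0.082 ] [40.4 -0.3  6.5]
wash [ 0.6077 -0.024   0.058 ] [41.   0.1 30.5]
washL [ 0.6221 -0.0339  0.058 ] [ 41.  -17.5  30.5]
washR [ 0.5934 -0.0142  0.058 ] [41.  17.4 30.5]
washT [ 0.598  -0.0382  0.058 ] [58.1 -0.  30.5]
washB [ 0.618  -0.0089  0.058 ] [22.6  0.1 30.5]
bore [0.6324 0.0099 0.0825] [-1.  -1.1  6. ]
outT [0.6264 0.0009 0.0825] [ 9.8 -1.3  6. ]
outB [0.6389 0.0191 0.0825] [-12.2  -1.2   6. ]
```

>>> play_rows(
  moves=[
    [-1,0,0,26,0,0,0],
    [-1,-12.4,-16.9,0,0,0,0],
    [-1,-12.5,-16.9,0,0,0,0],
    [-1,0,0,0,0,0,0],
    [-1,0,0,0,0,0,0],
  ],
)

```text
time_s: 23.4
ee_pos: [0.606, -0.0243, 0.1145]
tool_rot: [-1.458, 2.781, -0.001]
contact_force: [-0.4, -0.4, -0.2]
grip_width: 0.021
```

```bash
python3 - <<'E'
from h import *
st();im=save('scene','s7')
u,v=w2p('scene',[.608,-.023,.08]).astype(int)
cv2.imwrite('pics/s7z.png',cv2.resize(im[v-35:v+25,u-40:u+40,::-1],(800,600),interpolation=cv2.INTER_CUBIC)); st()
E
```

```text
t 23.4 p [606.  -24.3 114.5] rot [-1.458e+00  2.781e+00 -1.000e-03] yawX -124.6 q [-0.17  0.44 -0.11  1.02  0.   -1.14] F [-0.4 -0.4 -0.2] w 21.0
t 23.45 p [606.2 -24.  114.3] rot [-1.459e+00  2.780e+00 -1.000e-03] yawX -124.6 q [-0.17  0.44 -0.11  1.02  0.   -1.14] F [ 0.2 -0.8 -1.5] w 21.3
```

View pics/s7z.png

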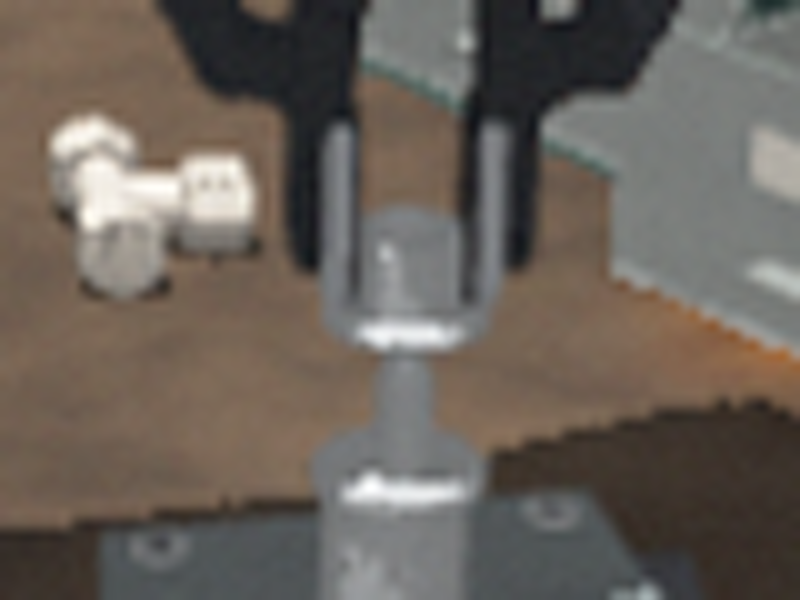

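>>> play_rows(
  moves=[
    [-1,-0.4,0.2,-5,0,0,0],
    [-1,0,0,-4,0,0,0],
    [-1,0,0,-3,0,0,0],
    [-1,0,0,-3,0,0,0],
    [-1,0,0,0,0,0,0],
  ],
)

```text
time_s: 23.95
ee_pos: [0.6052, -0.0239, 0.0977]
tool_rot: [1.46, -2.781, -0.001]
contact_force: [1.5, -0.8, -1.1]
grip_width: 0.0212
```

>>> play_rows(
  moves=[
    [-1,0,0,-4,0,0,0],
    [-1,0,0,-4,0,0,0],
    [-1,0,0,-3,0,0,0],
    [-1,0,0,-2,0,0,0],
    [-1,0,0,0,0,0,0],
  ],
)

```text
time_s: 24.45
ee_pos: [0.6053, -0.0241, 0.0851]
tool_rot: [-1.46, 2.782, -0.0]
contact_force: [2.5, -0.1, -1.7]
grip_width: 0.0211
```

>>> play_rows(
  moves=[
    [-1,0,0,-0.7,0,0,0],
    [-1,0,0,-0.5,0,0,0],
    [-1,0,0,-0.5,0,0,0],
    [-1,0,0,0,0,0,0],
  ],
)

```text
time_s: 24.85
ee_pos: [0.6053, -0.0241, 0.084]
tool_rot: [-1.46, 2.781, -0.0]
contact_force: [2.1, -1.0, 0.7]
grip_width: 0.0212
```

>>> play_rows(
  moves=[
    [-1,0,0,-0.5,0,0,0],
    [-1,0,0,0,0,0,0],
  ],
)

```text
time_s: 25.05
ee_pos: [0.6053, -0.0241, 0.0839]
tool_rot: [-1.46, 2.781, -0.001]
contact_force: [0.6, -0.3, 4.6]
grip_width: 0.0212
```

>>> play_rows(
  moves=[
    [-1,0,0,0.3,0,0,0],
    [1,0,0,0,0,0,0],
    [1,0,0,0,0,0,0],
    [1,0,0,0,0,0,0],
    [1,0,0,0,0,0,0],
  ],
)

```text
time_s: 25.55
ee_pos: [0.6046, -0.024, 0.083]
tool_rot: [1.46, -2.781, -0.001]
contact_force: [0.0, -0.5, -0.4]
grip_width: 0.0781
```

>>> play_rows(
  moves=[
    [1,0,0,20,0,0,0],
    [1,0,0,40,0,0,0],
    [1,0,0,40,0,0,0],
    [1,0,0,10,0,0,0],
    [1,0,0,0,0,0,0],
  ],
)

```text
time_s: 26.05
ee_pos: [0.6064, -0.0243, 0.1958]
tool_rot: [-1.458, 2.779, -0.004]
contact_force: [1.2, 0.5, -0.4]
grip_width: 0.0855
```

>>> play_rows(
  moves=[
    [1,20,29,0,0,0,0],
    [1,15,20,0,0,0,0],
    [1,0,0,0,0,0,0],
    [1,0,0,0,0,0,0],
  ],
)

```text
time_s: 26.45
ee_pos: [0.639, 0.0254, 0.1911]
tool_rot: [1.46, -2.778, -0.003]
contact_force: [-1.0, -0.6, 0.1]
grip_width: 0.0854
```

```bash
python3 - <<'E'
from h import *
st();im=save('scene','s8')
u,v=w2p('scene',[.608,-.023,.06]).astype(int)
z=cv2.resize(im[v-35:v+25,u-40:u+40,::-1],(480,360),interpolation=cv2.INTER_CUBIC)
for p,c in [((.608,-.023,.082),(0,0,255)),((.608,-.023,.078),(0,255,0)),((.608,-.023,.058),(255,0,0))]:
    q=w2p('scene',p); cv2.circle(z,(int((q[0]-u+40)*6+3),int((q[1]-v+35)*6+3)),2,c,-1)
im=save('wrist','w17'); b=cv2.resize(im[60:300,170:380,::-1],(315,360))
cv2.imwrite('pics/fin.png',np.hstack([z,b])); st()
optics.capture('top')
for k in ['bushing_mid','washer_mid','spacer_mid','plain_nut_at','tee_at','key_at']:
  print(k,[(round(r['confidence'],2),c2w('top',r['centre']).round(3)) for r in optics.mark_of('top',k)[:3]])
E
```

```text
t 26.45 p [639.   25.4 191.1] rot [ 1.46  -2.778 -0.003] yawX -124.6 q [-0.09  0.46  0.12  1.23 -0.   -1.05] F [-1.  -0.6  0.1] w 85.4
t 26.55 p [639.   24.5 192. ] rot [ 1.458e+00 -2.780e+00 -2.000e-03] yawX -124.6 q [-0.09  0.46  0.12  1.23 -0.   -1.05] F [ 0.1  0.6 -0.7] w 85.6
bushing_mid [(0.64, array([ 0.605, -0.024,  0.   ])), (0.55, array([0.491, 0.042, 0.012])), (0.5, array([ 0.604, -0.021,  0.066]))]
washer_mid [(0.4, array([ 0.613, -0.024,  0.052]))]
spacer_mid [(0.63, array([ 0.604, -0.024,  0.002]))]
plain_nut_at [(0.41, array([ 0.384, -0.326,  0.002]))]
tee_at []
key_at [(0.71, array([ 0.606, -0.178,  0.003]))]
```

View pics/fin.png

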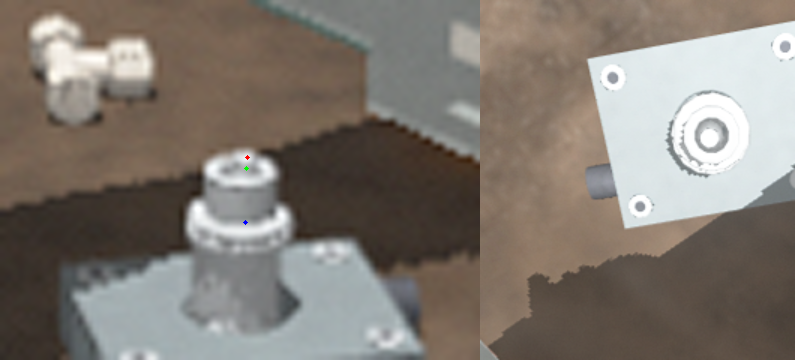

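```bash
python3 -c "
from h import *
print(bot.hand_in())"
```

```text
the job is handed in; nothing more can be done
None
```

The stack is on the spindle: notched spacer home over the lugs, washer flat on it, grey bushing flange down on top. The job was handed in at about 26.6 s with the gripper open and clear; no verdict came back.

**How the notches were lined up:** I read the lug angle from the wrist camera (about 55°) and turned the spacer to match. It went down over the lugs without any turning by touch.

**Last checks**
- **Seating heights:** each part made contact within about 0.3 mm of the height worked out from where it was gripped. The tool centre stood at 49.1, 71.7 and 83.9 mm for spacer, washer and bushing, with 5 to 10 N of contact force.
- **Final pictures:** the scene view after each release shows the part upright and round the spindle. The spacer's top ring falls at the home height, not the 5 mm higher "on the lugs" height.
- **Bystanders:** the networks found the nut and hex key within about 3 mm of where they started. They did not find the tee in the last top view, but the scene picture shows it where it was. The yellow look-alikes were not gripped.

**What disagreed**
- **Heights from the last top view:** the networks' heights for the stacked parts were inconsistent. The bushing came out at both 0 and 66 mm, and the spacer at 2 mm. I relied on the contact heights and pictures instead.
- **Grip width:** the opening read 2.5 to 4 mm less than the stated part diameters on all three grasps.

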